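# Tip the offcuts from the tray into the scrap bin

### The job

Carry the loaded offcut tray by its handle to the scrap bin, and with its open lip held low over the bin tip it so that all three offcuts slide off into the bin, spilling none on the bench. Then set the empty tray back down on its rubber mat, level, square to the mat and with its whole base on it, and let go. Leave the tin, the V-block and the flange where they stand.

Things in the scene. Friction and masses are not known exactly. Their poses are not given: they have to be found in the camera images.
- mat: flat black rubber mat fixed to the bench, 216 (its x) x 172 (its y) x 4 mm; origin at the centre of its underside, z up. The tray's place.
- scrap_bin: open-topped dark steel scrap bin fixed to the bench, 210 (its x) x 190 (its y) mm outside, 85 mm high (a rolled rim reaches 89 mm), walls and floor 5 mm; origin at the centre of its underside, z up.
- bin_mouth (a point): centre of the scrap bin's mouth, 85 mm above the bench; axes as the bin's.
- tray_handle (a point): centre of the rigid handle of the loose offcut tray (0.8 kg loaded): a flat rubber bar along the tray's y, 16 mm thick (x), 24 mm high, 120 mm long, on two upright straps at the tray's sides. It lies 105 mm above the tray's underside, over the middle of its floor. Axes are the tray's: x from the open lip to the back wall, y along the bar, z up when level.
- tray_lip (a point): middle of the open front edge of the tray, 85 mm to its -x from the handle's centre and 102 mm below; axes as the tray's. Smooth sheet metal floor 170 (x) x 124 (y) x 3 mm; walls 32 mm high at the back (+x) and both sides, none at the front. Offcuts begin to slide when it is tipped lip-down by 15 to 24 degrees; 40 degrees clears it.
- tube_a_center (a point): centre of a square steel tube offcut, 72 (its x) x 40 x 40 mm, about 0.18 kg, lying in the tray's front half under the handle.
- tube_b_center (a point): centre of a second, equal square tube offcut, 72 x 40 x 40 mm, lying beside the first.
- pipe_center (a point): centre of a round pipe offcut, 48 mm diameter, 55 mm long along its z, about 0.14 kg, standing on end at the back of the tray behind the tubes.
- stub_tin: bystander: tin can with electrode stubs, 73 mm diameter, 148 mm high with its stubs; origin at the centre of its underside.
- vee_block: bystander: steel V-block, 60 x 44 x 36 mm; origin at the centre of its underside.
- pipe_flange: bystander: flat round pipe flange, 92 mm diameter, 12 mm thick; origin at the centre of its underside.
Not all that is in view belongs to the job. What is shaped like the part that bears pipe_center but turquoise is not meant.

How it is judged:
By the outcome, as a careful person would: the job done as asked, in the order asked, and still so for the second after the job is handed in, with the robot touching nothing.
It also fails if it takes over 64 s, if anything falls off the work surface, if the arm or the gripper's body presses on something with over 40 N, if the wrist force passes 120 N, or if a joint passes its speed limit or range.

### The arm

A 6-joint arm with a two-finger parallel gripper is mounted at the origin on the work surface; the furniture and walls round the work are solid. World frame = base frame: x ahead of the robot, y to its left, z up, the work surface at z = 0. Lengths are in m, angles in rad, forces in N, time in s.
With the tool pointing down it reaches from about 0.35 to 0.85 m from the base axis. Payload 8.1 kg.
Tool frame: the origin (TCP) lies midway between the tips of the shut fingers; the grasp point (between the pads) lies 19 mm behind it; z points along the fingers, y is the line along which they close (so a half turn about z gives the same grasp; the last joint's range is limited). The gripper opens to 85 mm and grips with 20 to 120 N. Pads are 22 mm wide; open, the fingers measure 114 mm over their backs; the gripper's body (76 mm by 85 mm) begins 54 mm behind the grasp point. The pads swing forward as they close: fully open they stand 13 mm farther back than shut.
Start: joints at [1.139, 0.13, 1.488, -0, 1.523, -0.085], TCP at [0.204, 0.564, 0.204] pointing down, gripper open.
Joint ranges: [-2.96, 2.96], [-0.89, 2.26], [0.02, 2.5], [-1.34, 4.48], [0, 2.73], [-2.66, 2.66]. Speed limits (rad/s): [2.39, 2.39, 2.79, 3.14, 3.14, 3.14].

### API

Orientations are given as a 3x3 rotation matrix whose columns are the frame's x, y, z axes.
In Python, from rig import arm gives the robot as it stands.
- The arm moves only by the tool carry_out, never from a script. Its argument "motion" is a list of rows, each an object with "dp": the shift along the tool's x, y, z in cm, a list of three; "spin": the turn about the tool's z in rad; "claw": the opening, from 0 (shut) to 1 (fully open). A call has exactly 10 rows; each row is the pose to reach, as a shift and turn from the pose commanded when the call began, along the tool's axes at that moment; what a row does not reach only later rows make up. A row lasts 1/12 s, in which the tool goes at most 41.7 mm and 7.16 degrees, less where a joint would pass 70% of its speed; a pose out of reach is approached as far as the arm can. A call with a gripper value outside its range is refused whole. The fingers move at their own pace and stop on an object; the grip force is fixed at half the most. Time passes only in rows, so rows that repeat a pose let the fingers close, or fill a call up. It gives the time, the measured TCP pose, the force, the opening and the grip force at its end, in the units of the state.
- arm.state(): the state, without advancing time (a new reading comes with each control period).
- arm.snapshot(name): name is "side" or "top"; returns (picture, depth): 400x640x3 uint8, blue, green, red; 400x640 float32, m along the optical axis (not along the pixel's ray), 0 where there is no reading.
- arm.camera_params(name): a dict with "fx", "fy", "cx", "cy" (pixels), "k1" (the pictures are not rectified: a ray, as slopes to the right and down, at radius r is drawn at 1 + k1 r^2 times it, then the intrinsics apply), "xyz" and "rotation" of the camera in the world. Camera axes: x right, y up, looking along -z (the intrinsics and any distortion apply to the point x, -y, -z); pixel columns grow to the right and rows downward; lengths in m; the calibration is good to about 2 mm. A picture is of the moment at which its call begins. camera_params takes no time and is no camera call.
- arm.finish_job(): hands the job in; it is judged then, once.
The state is a dict: "t": time; "q": joint angles; "dq": joint speeds; "joint_efforts": joint torques, N m; "tcp_pos": TCP position; "orientation": TCP orientation; "force": force on the tool from outside, world axes, zero at the start; "torque": the same for the moment, N m; "width": opening from 0.0 (shut) to 1.0 (fully open); "finger_force": force on a finger pad.
Only numpy, scipy, OpenCV 4.12 (cv2) and the standard library are available. Lean on these libraries where they do the work, as an engineer would, in place of code of your own. Each camera call takes 0.05 s, during which the arm holds its last target. There are 200 camera calls.

## Working session

There is one attempt and no reset: what is moved stays moved. The work goes in short steps, Python scripts to look and compute and a tool call to move; the robot and the scene stay as the last step left them, time stands still between calls to the robot, and variables do not carry over. Pictures are saved under pics/ and viewed, at most 10 in all, crops included, and the job is handed in when it is done.

Besides the shell and the picture viewer there is one more tool, called by a JSON object that holds its "name" and its "arguments". carry_out: Moves the arm, as the interface text tells. Its arguments: {"type":"object","properties":{"motion":{"type":"array"}},"required":["motion"]}

```bash
mkdir -p pics; ls; cat > h.py <<'E'
import numpy as np, cv2
from rig import arm
np.set_printoptions(precision=4,suppress=True)
def world(name,uv,z=None,depth=None):
    """pixels -> world: on plane z, or with depth"""
    c=arm.camera_params(name); uv=np.atleast_2d(np.array(uv,float))
    K=np.array([[c['fx'],0,c['cx']],[0,c['fy'],c['cy']],[0,0,1]])
    n=cv2.undistortPoints(uv[:,None],K,np.array([c['k1'],0,0,0.]))[:,0]
    d=np.c_[n[:,0],-n[:,1],-np.ones(len(n))]
    R=np.array(c['rotation']);o=np.array(c['xyz'])
    if depth is not None: return o+(d*np.array(depth)[:,None])@R.T
    w=d@R.T
    return o+w*((z-o[2])/w[:,2])[:,None]
def cloud(name,D):
    v,u=np.indices(D.shape); 
    return world(name,np.c_[u.ravel(),v.ravel()],depth=D.ravel()).reshape(*D.shape,3)
E
python3 - <<'E'
from h import *
for n in("side","top"):
    p,d=arm.snapshot(n); cv2.imwrite(f"pics/{n}0.png",p); np.save(f"{n}0.npy",d)
    c=arm.camera_params(n);print(c)
s=arm.state();print({k:s[k] for k in('t','tcp_pos','orientation','force','width')})
E
```

```text
pics
{'fx': 471.9340336956231, 'fy': 471.9340336956231, 'cx': 317.8801929222275, 'cy': 200.2360320647291, 'k1': 0.04504576169490233, 'xyz': array([1.2418, 0.6773, 0.9475]), 'rotation': array([[-0.7091, -0.4421,  0.5493],
       [ 0.7049, -0.462 ,  0.5382],
       [ 0.0158,  0.7689,  0.6392]])}
{'fx': 401.64923828677075, 'fy': 401.64923828677075, 'cx': 323.82521048763573, 'cy': 195.83797551425084, 'k1': 0.020819434653861917, 'xyz': array([ 0.3725, -0.0729,  1.1417]), 'rotation': array([[-0.0269,  0.9931, -0.1145],
       [-0.9995, -0.0288, -0.0155],
       [-0.0187,  0.114 ,  0.9933]])}
{'t': 0.1, 'tcp_pos': array([0.2037, 0.5638, 0.2028]), 'orientation': array([[-0.9405,  0.3399, -0.0007],
       [ 0.3399,  0.9405, -0.0016],
       [ 0.0002, -0.0017, -1.    ]]), 'force': array([0.2837, 0.3994, 0.728 ]), 'width': 1.0021564946473598}
```

View pics/top0.png

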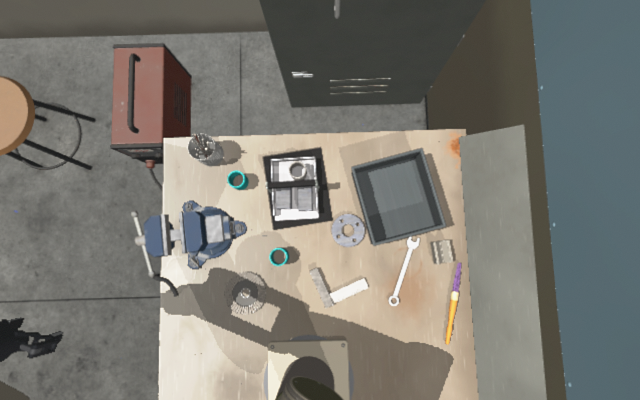

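View pics/side0.png

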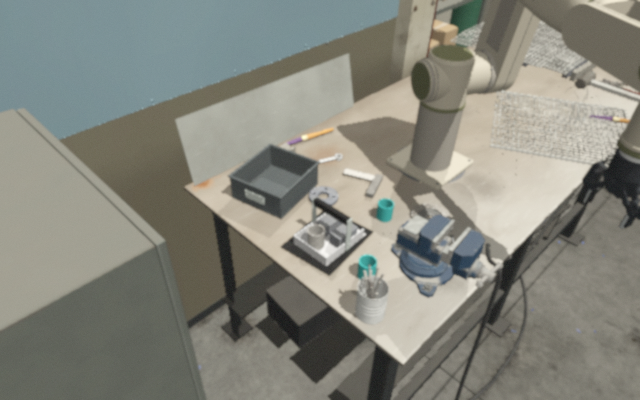

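The top view shows the loaded tray on its black mat at about (295,188). The lip faces the robot, the tubes are at about (295,203), and the grey pipe is at about (297,170). The bin is at (397,196), the flange at (348,230), the V-block at (442,251) and the tin at (203,147). The turquoise pipes at (237,180) and (279,257) are decoys; the grey pipe standing in the tray is the one meant. Next I'll measure and enlarge.

```bash
python3 - <<'E'
from h import *
p=cv2.imread("pics/top0.png");D=np.load("top0.npy");C=cloud("top",D)
hsv=cv2.cvtColor(p,cv2.COLOR_BGR2HSV)
# table level
print("table z",np.median(C[280:320,360:380,2]))
# mat: dark pixels low
def rect(mask,z,name,lab):
    cs=cv2.findContours(mask.astype(np.uint8),cv2.RETR_EXTERNAL,cv2.CHAIN_APPROX_NONE)[0]
    c=max(cs,key=cv2.contourArea)[:,0]
    w=world(name,c,z); r=cv2.minAreaRect((w[:,:2]*1000).astype(np.float32)); print(lab,r,len(c)); return r
R=np.zeros(D.shape,bool);R[140:235,255:335]=1
m=R&(p.max(2)<75)
m=cv2.morphologyEx(m.astype(np.uint8),cv2.MORPH_OPEN,np.ones((3,3)))
rect(m>0,0.004,"top","mat")
R=np.zeros(D.shape,bool);R[140:255,340:455]=1
rect(cv2.morphologyEx((R&(C[...,2]>0.07)).astype(np.uint8),cv2.MORPH_OPEN,np.ones((3,3)))>0,0.087,"top","bin")
R=np.zeros(D.shape,bool);R[140:235,255:335]=1
h=R&(C[...,2]>0.085)&(C[...,2]<0.2);w=C[h];print("handle n",h.sum(),w.mean(0),np.percentile(w[:,2],[5,50,95]))
print("handle rect",cv2.minAreaRect((w[:,:2]*1000).astype(np.float32)))
cs=np.argwhere(h);print(cs.min(0),cs.max(0))
S=np.load("side0.npy");Cs=cloud("side",S);
h=(Cs[...,2]>0.098)&(Cs[...,2]<0.13)&(Cs[...,0]>.4)&(Cs[...,0]<.7)&(abs(Cs[...,1]-0)<.12)&(S>0)
w=Cs[h];print("side handle",h.sum(),w.mean(0),cv2.minAreaRect((w[:,:2]*1000).astype(np.float32)),np.percentile(w[:,2],[5,50,95]))
a=cv2.resize(p[135:260,190:460],None,fx=2.9,fy=2.9,interpolation=cv2.INTER_CUBIC)[:362]
b=cv2.imread("pics/side0.png")[160:280,220:480]; b=cv2.resize(b,(a.shape[1],236*1),interpolation=cv2.INTER_CUBIC) if 0 else cv2.resize(b[20:100,50:160],None,fx=2.9,fy=2.9,interpolation=cv2.INTER_CUBIC)
o=np.zeros((a.shape[0]+b.shape[0],a.shape[1],3),np.uint8);o[:a.shape[0]]=a;o[a.shape[0]:,:b.shape[1]]=b
cv2.imwrite("pics/crop1.png",o);print(o.shape)
E
```

```text
table z -0.00048826133697166263
mat ((529.3759155273438, 19.73784637451172), (210.2937774658203, 166.86033630371094), 7.129214286804199) 328
bin ((489.326416015625, -251.01602172851562), (217.72589111328125, 199.81085205078125), 13.43144416809082) 300
handle n 367 [0.5251 0.0271 0.1182] [0.1054 0.1197 0.1229]
handle rect ((526.5939331054688, 27.83100128173828), (18.508056640625, 131.69204711914062), 1.7603886127471924)
[178 265] [189 316]
side handle 414 [0.5319 0.0321 0.1133] ((528.559814453125, 27.224842071533203), (20.682971954345703, 135.6905517578125), 1.7841509580612183) [0.1004 0.1159 0.1217]
(594, 783, 3)
```

View pics/crop1.png

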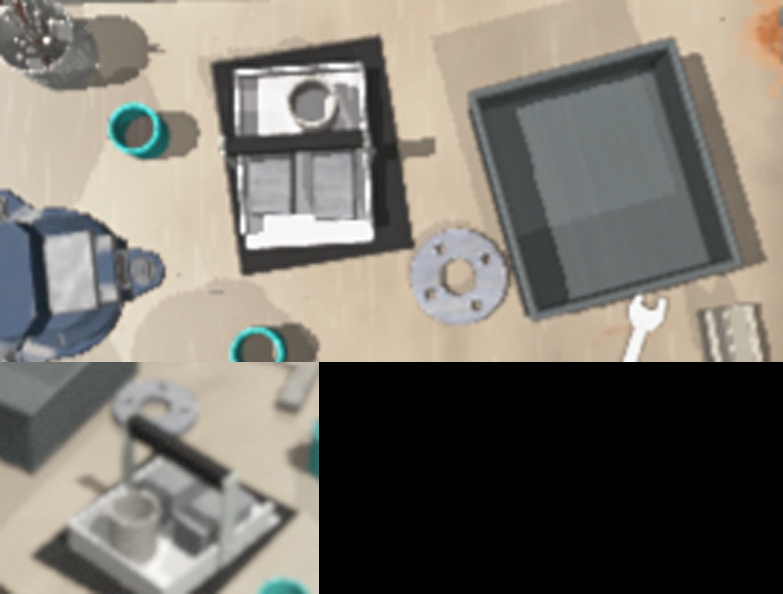

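The handle is at (0.527, 0.027) with its top at z≈0.12. That leaves the tray at a yaw of 1.8° on a mat at 7.1°. The bin centre is at (0.489, −0.251) with a yaw of 13.4°. These sizes and heights match the description.

The moves only allow spin about the tool z. Before choosing how to tip, I'll test in free air how the arm treats a pose just out of reach.

{"name": "carry_out", "arguments": {"motion": [{"dp": [0,4,-2],"spin": 0,"claw": 1},{"dp": [0,8,-2],"spin": 0,"claw": 1},{"dp": [0,12,-2],"spin": 0,"claw": 1},{"dp": [0,16,-2],"spin": 0,"claw": 1},{"dp": [0,20,-2],"spin": 0,"claw": 1},{"dp": [0,24,-2],"spin": 0,"claw": 1},{"dp": [0,28,-2],"spin": 0,"claw": 1},{"dp": [0,32,-2],"spin": 0,"claw": 1},{"dp": [0,36,-2],"spin": 0,"claw": 1},{"dp": [0,36,-2],"spin": 0,"claw": 1}]}}

```text
t: 0.93
tcp_pos: [0.3029, 0.8377, 0.2082]
orientation: [[-0.94, 0.34, 0.008], [0.34, 0.94, 0.023], [0.0, 0.024, -1.0]]
force: [-5.3, -15.3, 23.1]
width: 1.002
finger_force: 0.0
```

{"name": "carry_out", "arguments": {"motion": [{"dp": [0,4,0],"spin": 0,"claw": 1},{"dp": [0,8,0],"spin": 0,"claw": 1},{"dp": [0,12,0],"spin": 0,"claw": 1},{"dp": [0,12,0],"spin": 0,"claw": 1},{"dp": [0,12,0],"spin": 0,"claw": 1},{"dp": [0,12,0],"spin": 0,"claw": 1},{"dp": [0,12,0],"spin": 0,"claw": 1},{"dp": [0,12,0],"spin": 0,"claw": 1},{"dp": [0,12,0],"spin": 0,"claw": 1},{"dp": [0,12,0],"spin": 0,"claw": 1}]}}

```text
t: 1.77
tcp_pos: [0.3115, 0.8615, 0.1877]
orientation: [[-0.94, 0.339, 0.025], [0.34, 0.938, 0.068], [-0.0, 0.072, -0.997]]
force: [-0.0, 0.5, 1.0]
width: 1.002
finger_force: 0.0
```

{"name": "carry_out", "arguments": {"motion": [{"dp": [0,-4,0],"spin": 0,"claw": 1},{"dp": [0,-8,0],"spin": 0,"claw": 1},{"dp": [0,-12,0],"spin": 0,"claw": 1},{"dp": [0,-16,0],"spin": 0,"claw": 1},{"dp": [0,-20,0],"spin": 0,"claw": 1},{"dp": [0,-22,0],"spin": 0,"claw": 1},{"dp": [0,-22,0],"spin": 0,"claw": 1},{"dp": [0,-22,0],"spin": 0,"claw": 1},{"dp": [0,-22,0],"spin": 0,"claw": 1},{"dp": [0,-22,0],"spin": 0,"claw": 1}]}}

```text
t: 2.6
tcp_pos: [0.235, 0.651, 0.169]
orientation: [[-0.94, 0.339, 0.022], [0.34, 0.938, 0.062], [0.0, 0.066, -0.998]]
force: [0.4, 0.6, 1.0]
width: 0.995
finger_force: 0.0
```

An out-of-reach push leaves a tilt that stays with the tool, which is useful. If the tool leans along the bar (in the tray's y–z plane), the pads still lie flat on the bar. Spinning about the leaning tool axis then tips the tray lip-down, so I'll build up that lean at full reach to the left.

{"name": "carry_out", "arguments": {"motion": [{"dp": [4,0,-2],"spin": 0.12,"claw": 1},{"dp": [8,0,-4],"spin": 0.24,"claw": 1},{"dp": [12,-1,-6],"spin": 0.36,"claw": 1},{"dp": [15,-1,-8],"spin": 0.48,"claw": 1},{"dp": [18,-1,-10],"spin": 0.6,"claw": 1},{"dp": [21,-1,-12],"spin": 0.72,"claw": 1},{"dp": [24,-1,-13],"spin": 0.84,"claw": 1},{"dp": [26,-1,-13],"spin": 0.96,"claw": 1},{"dp": [26,-1,-13],"spin": 1.08,"claw": 1},{"dp": [26,-1,-13],"spin": 1.2,"claw": 1}]}}

```text
t: 3.43
tcp_pos: [-0.0162, 0.7277, 0.302]
orientation: [[-0.022, 0.999, 0.024], [0.997, 0.02, 0.071], [0.07, 0.026, -0.997]]
force: [0.5, -0.1, 0.4]
width: 1.001
finger_force: 0.0
```

{"name": "carry_out", "arguments": {"motion": [{"dp": [60,0,-20],"spin": 0,"claw": 1},{"dp": [60,0,-20],"spin": 0,"claw": 1},{"dp": [60,0,-20],"spin": 0,"claw": 1},{"dp": [60,0,-20],"spin": 0,"claw": 1},{"dp": [60,0,-20],"spin": 0,"claw": 1},{"dp": [60,0,-20],"spin": 0,"claw": 1},{"dp": [60,0,-20],"spin": 0,"claw": 1},{"dp": [60,0,-20],"spin": 0,"claw": 1},{"dp": [60,0,-20],"spin": 0,"claw": 1},{"dp": [60,0,-20],"spin": 0,"claw": 1}]}}

```text
t: 4.27
tcp_pos: [-0.0185, 0.8687, 0.346]
orientation: [[-0.026, 0.999, 0.024], [0.994, 0.023, 0.111], [0.11, 0.026, -0.994]]
force: [-0.8, -0.6, 1.3]
width: 0.998
finger_force: 0.0
```

{"name": "carry_out", "arguments": {"motion": [{"dp": [60,0,0],"spin": 0,"claw": 1},{"dp": [60,0,0],"spin": 0,"claw": 1},{"dp": [60,0,0],"spin": 0,"claw": 1},{"dp": [60,0,0],"spin": 0,"claw": 1},{"dp": [60,0,0],"spin": 0,"claw": 1},{"dp": [60,0,0],"spin": 0,"claw": 1},{"dp": [60,0,0],"spin": 0,"claw": 1},{"dp": [60,0,0],"spin": 0,"claw": 1},{"dp": [60,0,0],"spin": 0,"claw": 1},{"dp": [60,0,0],"spin": 0,"claw": 1}]}}

```text
t: 5.1
tcp_pos: [-0.0181, 0.9208, 0.2622]
orientation: [[-0.027, 0.999, 0.022], [0.989, 0.023, 0.147], [0.146, 0.026, -0.989]]
force: [-0.1, 0.8, 0.1]
width: 0.996
finger_force: 0.0
```

{"name": "carry_out", "arguments": {"motion": [{"dp": [0,0,-60],"spin": 0,"claw": 1},{"dp": [0,0,-60],"spin": 0,"claw": 1},{"dp": [0,0,-60],"spin": 0,"claw": 1},{"dp": [0,0,-60],"spin": 0,"claw": 1},{"dp": [0,0,-60],"spin": 0,"claw": 1},{"dp": [0,0,-60],"spin": 0,"claw": 1},{"dp": [0,0,-60],"spin": 0,"claw": 1},{"dp": [0,0,-60],"spin": 0,"claw": 1},{"dp": [0,0,-60],"spin": 0,"claw": 1},{"dp": [0,0,-60],"spin": 0,"claw": 1}]}}

```text
t: 5.93
tcp_pos: [-0.0221, 0.7516, 0.5559]
orientation: [[-0.027, 0.999, 0.022], [0.984, 0.023, 0.176], [0.175, 0.026, -0.984]]
force: [0.1, 0.3, 0.6]
width: 1.001
finger_force: 0.0
```

{"name": "carry_out", "arguments": {"motion": [{"dp": [60,0,30],"spin": 0,"claw": 1},{"dp": [60,0,30],"spin": 0,"claw": 1},{"dp": [60,0,30],"spin": 0,"claw": 1},{"dp": [60,0,30],"spin": 0,"claw": 1},{"dp": [60,0,30],"spin": 0,"claw": 1},{"dp": [60,0,30],"spin": 0,"claw": 1},{"dp": [60,0,30],"spin": 0,"claw": 1},{"dp": [60,0,30],"spin": 0,"claw": 1},{"dp": [60,0,30],"spin": 0,"claw": 1},{"dp": [60,0,30],"spin": 0,"claw": 1}]}}

```text
t: 6.77
tcp_pos: [-0.0204, 0.9154, 0.3359]
orientation: [[-0.028, 0.999, 0.021], [0.978, 0.023, 0.209], [0.209, 0.026, -0.978]]
force: [-0.3, 0.4, -0.7]
width: 1.001
finger_force: 0.0
```

{"name": "carry_out", "arguments": {"motion": [{"dp": [80,0,-10],"spin": 0,"claw": 1},{"dp": [80,0,-10],"spin": 0,"claw": 1},{"dp": [80,0,-10],"spin": 0,"claw": 1},{"dp": [80,0,-10],"spin": 0,"claw": 1},{"dp": [80,0,-10],"spin": 0,"claw": 1},{"dp": [80,0,-10],"spin": 0,"claw": 1},{"dp": [80,0,-10],"spin": 0,"claw": 1},{"dp": [80,0,-10],"spin": 0,"claw": 1},{"dp": [80,0,-10],"spin": 0,"claw": 1},{"dp": [80,0,-10],"spin": 0,"claw": 1}]}}

```text
t: 7.6
tcp_pos: [-0.0208, 0.9437, 0.3126]
orientation: [[-0.029, 0.999, 0.02], [0.968, 0.023, 0.25], [0.249, 0.026, -0.968]]
force: [0.1, 0.1, 0.0]
width: 0.998
finger_force: 0.0
```

{"name": "carry_out", "arguments": {"motion": [{"dp": [800,0,-200],"spin": 0,"claw": 1},{"dp": [800,0,-200],"spin": 0,"claw": 1},{"dp": [800,0,-200],"spin": 0,"claw": 1},{"dp": [800,0,-200],"spin": 0,"claw": 1},{"dp": [800,0,-200],"spin": 0,"claw": 1},{"dp": [800,0,-200],"spin": 0,"claw": 1},{"dp": [800,0,-200],"spin": 0,"claw": 1},{"dp": [800,0,-200],"spin": 0,"claw": 1},{"dp": [800,0,-200],"spin": 0,"claw": 1},{"dp": [800,0,-200],"spin": 0,"claw": 1}]}}

```text
t: 8.43
tcp_pos: [-0.0219, 0.9486, 0.3393]
orientation: [[-0.03, 0.999, 0.018], [0.957, 0.023, 0.288], [0.288, 0.026, -0.957]]
force: [-0.3, -0.6, 0.6]
width: 0.999
finger_force: 0.0
```

{"name": "carry_out", "arguments": {"motion": [{"dp": [80,0,-5],"spin": 0,"claw": 1},{"dp": [80,0,-5],"spin": 0,"claw": 1},{"dp": [80,0,-5],"spin": 0,"claw": 1},{"dp": [80,0,-5],"spin": 0,"claw": 1},{"dp": [80,0,-5],"spin": 0,"claw": 1},{"dp": [80,0,-5],"spin": 0,"claw": 1},{"dp": [80,0,-5],"spin": 0,"claw": 1},{"dp": [80,0,-5],"spin": 0,"claw": 1},{"dp": [80,0,-5],"spin": 0,"claw": 1},{"dp": [80,0,-5],"spin": 0,"claw": 1}]}}

```text
t: 9.27
tcp_pos: [-0.0222, 0.9742, 0.3223]
orientation: [[-0.03, 0.999, 0.017], [0.944, 0.023, 0.328], [0.327, 0.026, -0.945]]
force: [-0.2, -0.2, 0.1]
width: 0.997
finger_force: 0.0
```

{"name": "carry_out", "arguments": {"motion": [{"dp": [80,0,0],"spin": 0,"claw": 1},{"dp": [80,0,0],"spin": 0,"claw": 1},{"dp": [80,0,0],"spin": 0,"claw": 1},{"dp": [80,0,0],"spin": 0,"claw": 1},{"dp": [80,0,0],"spin": 0,"claw": 1},{"dp": [80,0,0],"spin": 0,"claw": 1},{"dp": [80,0,0],"spin": 0,"claw": 1},{"dp": [80,0,0],"spin": 0,"claw": 1},{"dp": [80,0,0],"spin": 0,"claw": 1},{"dp": [80,0,0],"spin": 0,"claw": 1}]}}

```text
t: 10.1
tcp_pos: [-0.0225, 0.9985, 0.3073]
orientation: [[-0.031, 0.999, 0.016], [0.93, 0.023, 0.367], [0.367, 0.026, -0.93]]
force: [0.3, -0.6, -0.6]
width: 1.001
finger_force: 0.0
```

{"name": "carry_out", "arguments": {"motion": [{"dp": [80,0,0],"spin": 0,"claw": 1},{"dp": [80,0,0],"spin": 0,"claw": 1},{"dp": [80,0,0],"spin": 0,"claw": 1},{"dp": [80,0,0],"spin": 0,"claw": 1},{"dp": [80,0,0],"spin": 0,"claw": 1},{"dp": [80,0,0],"spin": 0,"claw": 1},{"dp": [80,0,0],"spin": 0,"claw": 1},{"dp": [80,0,0],"spin": 0,"claw": 1},{"dp": [80,0,0],"spin": 0,"claw": 1},{"dp": [80,0,0],"spin": 0,"claw": 1}]}}

```text
t: 10.93
tcp_pos: [-0.023, 1.0154, 0.3095]
orientation: [[-0.032, 0.999, 0.015], [0.914, 0.023, 0.406], [0.405, 0.026, -0.914]]
force: [0.2, -1.1, -0.4]
width: 0.997
finger_force: 0.0
```

{"name": "carry_out", "arguments": {"motion": [{"dp": [80,0,3],"spin": 0,"claw": 1},{"dp": [80,0,3],"spin": 0,"claw": 1},{"dp": [80,0,3],"spin": 0,"claw": 1},{"dp": [80,0,3],"spin": 0,"claw": 1},{"dp": [80,0,3],"spin": 0,"claw": 1},{"dp": [80,0,3],"spin": 0,"claw": 1},{"dp": [80,0,3],"spin": 0,"claw": 1},{"dp": [80,0,3],"spin": 0,"claw": 1},{"dp": [80,0,3],"spin": 0,"claw": 1},{"dp": [80,0,3],"spin": 0,"claw": 1}]}}

```text
t: 11.77
tcp_pos: [-0.0235, 1.031, 0.3145]
orientation: [[-0.032, 0.999, 0.013], [0.896, 0.023, 0.444], [0.443, 0.026, -0.896]]
force: [0.4, 0.2, 0.3]
width: 1.001
finger_force: 0.0
```

{"name": "carry_out", "arguments": {"motion": [{"dp": [80,0,6],"spin": 0,"claw": 1},{"dp": [80,0,6],"spin": 0,"claw": 1},{"dp": [80,0,6],"spin": 0,"claw": 1},{"dp": [80,0,6],"spin": 0,"claw": 1},{"dp": [80,0,6],"spin": 0,"claw": 1},{"dp": [80,0,6],"spin": 0,"claw": 1},{"dp": [80,0,6],"spin": 0,"claw": 1},{"dp": [80,0,6],"spin": 0,"claw": 1},{"dp": [80,0,6],"spin": 0,"claw": 1},{"dp": [80,0,6],"spin": 0,"claw": 1}]}}

```text
t: 12.6
tcp_pos: [-0.0241, 1.0456, 0.3218]
orientation: [[-0.033, 0.999, 0.012], [0.877, 0.023, 0.481], [0.48, 0.026, -0.877]]
force: [-0.5, 0.2, -0.3]
width: 0.999
finger_force: 0.0
```

{"name": "carry_out", "arguments": {"motion": [{"dp": [80,0,8],"spin": 0,"claw": 1},{"dp": [80,0,8],"spin": 0,"claw": 1},{"dp": [80,0,8],"spin": 0,"claw": 1},{"dp": [80,0,8],"spin": 0,"claw": 1},{"dp": [80,0,8],"spin": 0,"claw": 1},{"dp": [80,0,8],"spin": 0,"claw": 1},{"dp": [80,0,8],"spin": 0,"claw": 1},{"dp": [80,0,8],"spin": 0,"claw": 1},{"dp": [80,0,8],"spin": 0,"claw": 1},{"dp": [80,0,8],"spin": 0,"claw": 1}]}}

```text
t: 13.43
tcp_pos: [-0.0247, 1.058, 0.3339]
orientation: [[-0.033, 0.999, 0.011], [0.856, 0.023, 0.516], [0.516, 0.026, -0.856]]
force: [-0.6, 0.4, 0.5]
width: 0.999
finger_force: 0.0
```

{"name": "carry_out", "arguments": {"motion": [{"dp": [80,0,10],"spin": 0,"claw": 1},{"dp": [80,0,10],"spin": 0,"claw": 1},{"dp": [80,0,10],"spin": 0,"claw": 1},{"dp": [80,0,10],"spin": 0,"claw": 1},{"dp": [80,0,10],"spin": 0,"claw": 1},{"dp": [80,0,10],"spin": 0,"claw": 1},{"dp": [80,0,10],"spin": 0,"claw": 1},{"dp": [80,0,10],"spin": 0,"claw": 1},{"dp": [80,0,10],"spin": 0,"claw": 1},{"dp": [80,0,10],"spin": 0,"claw": 1}]}}

```text
t: 14.27
tcp_pos: [-0.0255, 1.0687, 0.3496]
orientation: [[-0.034, 0.999, 0.009], [0.834, 0.023, 0.551], [0.551, 0.026, -0.834]]
force: [-0.0, 0.3, -0.6]
width: 0.997
finger_force: 0.0
```

{"name": "carry_out", "arguments": {"motion": [{"dp": [80,0,15],"spin": 0,"claw": 1},{"dp": [80,0,15],"spin": 0,"claw": 1},{"dp": [80,0,15],"spin": 0,"claw": 1},{"dp": [80,0,15],"spin": 0,"claw": 1},{"dp": [80,0,15],"spin": 0,"claw": 1},{"dp": [80,0,15],"spin": 0,"claw": 1},{"dp": [80,0,15],"spin": 0,"claw": 1},{"dp": [80,0,15],"spin": 0,"claw": 1},{"dp": [80,0,15],"spin": 0,"claw": 1},{"dp": [80,0,15],"spin": 0,"claw": 1}]}}

```text
t: 15.1
tcp_pos: [-0.026, 1.0819, 0.3587]
orientation: [[-0.034, 0.999, 0.008], [0.811, 0.023, 0.585], [0.584, 0.026, -0.811]]
force: [0.2, 0.8, -0.4]
width: 1.003
finger_force: 0.0
```

```bash
python3 - <<'E'
from h import *
s=arm.state();print(s['t'],s['q'],s['tcp_pos']);print(s['orientation'])
E
```

```text
15.1 [1.5448 1.0913 0.0234 0.0076 1.4023 1.5144] [-0.026   1.0819  0.3587]
[[-0.034   0.9994  0.0077]
 [ 0.8108  0.0231  0.5848]
 [ 0.5843  0.0262 -0.8111]]
```

{"name": "carry_out", "arguments": {"motion": [{"dp": [80,0,18],"spin": 0,"claw": 1},{"dp": [80,0,18],"spin": 0,"claw": 1},{"dp": [80,0,18],"spin": 0,"claw": 1},{"dp": [80,0,18],"spin": 0,"claw": 1},{"dp": [80,0,18],"spin": 0,"claw": 1},{"dp": [80,0,18],"spin": 0,"claw": 1},{"dp": [80,0,18],"spin": 0,"claw": 1},{"dp": [80,0,18],"spin": 0,"claw": 1},{"dp": [80,0,18],"spin": 0,"claw": 1},{"dp": [80,0,18],"spin": 0,"claw": 1}]}}

```text
t: 15.93
tcp_pos: [-0.0266, 1.094, 0.3694]
orientation: [[-0.034, 0.999, 0.006], [0.787, 0.023, 0.617], [0.616, 0.026, -0.787]]
force: [0.2, -0.7, -0.1]
width: 1.001
finger_force: 0.0
```

{"name": "carry_out", "arguments": {"motion": [{"dp": [80,0,20],"spin": 0,"claw": 1},{"dp": [80,0,20],"spin": 0,"claw": 1},{"dp": [80,0,20],"spin": 0,"claw": 1},{"dp": [80,0,20],"spin": 0,"claw": 1},{"dp": [80,0,20],"spin": 0,"claw": 1},{"dp": [80,0,20],"spin": 0,"claw": 1},{"dp": [80,0,20],"spin": 0,"claw": 1},{"dp": [80,0,20],"spin": 0,"claw": 1},{"dp": [80,0,20],"spin": 0,"claw": 1},{"dp": [80,0,20],"spin": 0,"claw": 1}]}}

```text
t: 16.77
tcp_pos: [-0.0272, 1.1039, 0.3843]
orientation: [[-0.035, 0.999, 0.005], [0.761, 0.023, 0.648], [0.647, 0.026, -0.762]]
force: [-0.0, -0.2, -0.5]
width: 1.001
finger_force: 0.0
```

{"name": "carry_out", "arguments": {"motion": [{"dp": [80,0,22],"spin": 0,"claw": 1},{"dp": [80,0,22],"spin": 0,"claw": 1},{"dp": [80,0,22],"spin": 0,"claw": 1},{"dp": [80,0,22],"spin": 0,"claw": 1},{"dp": [80,0,22],"spin": 0,"claw": 1},{"dp": [80,0,22],"spin": 0,"claw": 1},{"dp": [80,0,22],"spin": 0,"claw": 1},{"dp": [80,0,22],"spin": 0,"claw": 1},{"dp": [80,0,22],"spin": 0,"claw": 1},{"dp": [80,0,22],"spin": 0,"claw": 1}]}}

```text
t: 17.6
tcp_pos: [-0.0278, 1.1122, 0.4023]
orientation: [[-0.035, 0.999, 0.004], [0.735, 0.023, 0.677], [0.677, 0.026, -0.736]]
force: [0.1, 0.0, 0.9]
width: 1.001
finger_force: 0.0
```

```bash
python3 - <<'E'
from h import *
s=arm.state();print(s['t'],s['q'],s['tcp_pos']);print(s['orientation'])
E
```

```text
17.6 [1.5449 1.0747 0.0234 0.0144 1.2993 1.5131] [-0.0278  1.1122  0.4023]
[[-0.0347  0.9994  0.0037]
 [ 0.7352  0.023   0.6774]
 [ 0.6769  0.0263 -0.7356]]
```

{"name": "carry_out", "arguments": {"motion": [{"dp": [-2.9,1.3,-2.6],"spin": 0,"claw": 1},{"dp": [-5.8,2.7,-5.2],"spin": 0,"claw": 1},{"dp": [-8.7,4,-7.8],"spin": 0,"claw": 1},{"dp": [-11.6,5.4,-10.4],"spin": 0,"claw": 1},{"dp": [-14.5,6.7,-13],"spin": 0,"claw": 1},{"dp": [-17.4,8,-15.6],"spin": 0,"claw": 1},{"dp": [-20.3,9.4,-18.2],"spin": 0,"claw": 1},{"dp": [-23.2,10.7,-20.8],"spin": 0,"claw": 1},{"dp": [-26.1,12,-23.4],"spin": 0,"claw": 1},{"dp": [-29,13.4,-26],"spin": 0,"claw": 1}]}}

```text
t: 18.43
tcp_pos: [0.0845, 0.8077, 0.4015]
orientation: [[-0.035, 0.999, 0.004], [0.735, 0.023, 0.678], [0.677, 0.027, -0.735]]
force: [0.4, -0.5, 0.2]
width: 1.0
finger_force: 0.0
```

{"name": "carry_out", "arguments": {"motion": [{"dp": [-2.9,1.3,-2.6],"spin": 0,"claw": 1},{"dp": [-5.8,2.7,-5.2],"spin": 0,"claw": 1},{"dp": [-8.7,4,-7.8],"spin": 0,"claw": 1},{"dp": [-11.6,5.4,-10.4],"spin": 0,"claw": 1},{"dp": [-14.5,6.7,-13],"spin": 0,"claw": 1},{"dp": [-17.4,8,-15.6],"spin": 0,"claw": 1},{"dp": [-20.3,9.4,-18.2],"spin": 0,"claw": 1},{"dp": [-23.2,10.7,-20.8],"spin": 0,"claw": 1},{"dp": [-26.1,12,-23.4],"spin": 0,"claw": 1},{"dp": [-29,13.4,-26],"spin": 0,"claw": 1}]}}

```text
t: 19.27
tcp_pos: [0.2261, 0.4242, 0.4005]
orientation: [[-0.037, 0.999, 0.005], [0.734, 0.024, 0.678], [0.678, 0.029, -0.735]]
force: [2.2, -0.3, 0.7]
width: 0.998
finger_force: 0.0
```

```bash
python3 - <<'E'
from h import *
s=arm.state();print(s['t'],s['q'],s['tcp_pos']);print(s['orientation'])
E
```

```text
19.2667 [ 0.4265 -0.8347  2.0722  0.6634  1.542   0.497 ] [0.2261 0.4242 0.4005]
[[-0.0374  0.9993  0.0047]
 [ 0.7344  0.0243  0.6783]
 [ 0.6777  0.0288 -0.7348]]
```

```bash
cat > kin.py <<'E'
import numpy as np
from scipy.spatial.transform import Rotation as Ro
from scipy.optimize import least_squares
np.set_printoptions(precision=4,suppress=True)
rz=lambda a:Ro.from_euler('z',a).as_matrix(); ry=lambda a:Ro.from_euler('y',a).as_matrix()
LO=np.array([-2.96,-.89,.02,-1.34,0,-2.66]);HI=np.array([2.96,2.26,2.5,4.48,2.73,2.66])
def fk(q,p,s4=1):
    h,a,d,L2,e,L4,L6,c=p
    A=rz(q[0]);B=A@ry(q[1]);C=B@ry(q[2]);W=C@rz(s4*q[3])@ry(q[4])
    x=A@[a,d,h]+B@[0,0,L2]+C@[e,0,L4]+W@[0,0,L6]
    return x,W@rz(q[5]+c)
DATA=[([1.139,.13,1.488,0,1.523,-.085],[.204,.564,.204]),
([1.5448,1.0913,.0234,.0076,1.4023,1.5144],[-.026,1.0819,.3587]),
([1.5449,1.0747,.0234,.0144,1.2993,1.5131],[-.0278,1.1122,.4023]),
([.4265,-.8347,2.0722,.6634,1.542,.497],[.2261,.4242,.4005])]
Rn=np.array([[-.0374,.9993,.0047],[.7344,.0243,.6783],[.6777,.0288,-.7348]])
def fit(s4):
    def f(p):
        r=np.concatenate([fk(q,p,s4)[0]-x for q,x in DATA])
        return np.r_[r,(fk(DATA[3][0],p,s4)[1]-Rn).ravel()*.3, 1e-3*(p[[1,4]])]
    return least_squares(f,[.35,0,.05,.4,0,.4,.25,np.pi/2])
E
python3 - <<'E'
from kin import *
for s in(1,-1):
    for c in (1.57,-1.57,0,3.14):
        r=fit(s);break
    print(s,r.x,r.cost,r.fun)
E
```

```text
1 [ 0.3189 -0.0003  0.051   0.369   0.0622  0.5534  0.3926  1.5708] 6.349735498311565e-08 [-0.0002  0.0001  0.      0.0001 -0.     -0.0001  0.0001  0.      0.0001
  0.     -0.     -0.      0.     -0.      0.      0.     -0.     -0.
 -0.      0.     -0.     -0.      0.0001]
-1 [ 0.3354 -0.266   0.0571  0.4778  0.9054  0.8486 -0.3543  1.6158] 0.1405833098838462 [-0.0045  0.0054  0.0151 -0.0049  0.0306  0.0454 -0.0062 -0.029   0.0014
  0.0033 -0.0177 -0.0619  0.1055 -0.0603  0.1528  0.0479 -0.0274 -0.3363
 -0.2989  0.171  -0.     -0.0003  0.0009]
```

{"name": "carry_out", "arguments": {"motion": [{"dp": [0,-50,0],"spin": 0,"claw": 1},{"dp": [0,-50,0],"spin": 0,"claw": 1},{"dp": [0,-50,0],"spin": 0,"claw": 1},{"dp": [0,-50,0],"spin": 0,"claw": 1},{"dp": [0,-50,0],"spin": 0,"claw": 1},{"dp": [0,-50,0],"spin": 0,"claw": 1},{"dp": [0,-50,0],"spin": 0,"claw": 1},{"dp": [0,-50,0],"spin": 0,"claw": 1},{"dp": [0,-50,0],"spin": 0,"claw": 1},{"dp": [0,-50,0],"spin": 0,"claw": 1}]}}

```text
t: 20.1
tcp_pos: [-0.0891, 0.4993, 0.4151]
orientation: [[-0.034, 0.999, 0.006], [0.739, 0.021, 0.673], [0.673, 0.028, -0.739]]
force: [-0.4, 0.3, 0.1]
width: 1.0
finger_force: 0.0
```

```bash
python3 - <<'E'
from h import *
s=arm.state();print(s['t'],s['q'],s['tcp_pos']);print(s['orientation'])
E
```

```text
20.1 [ 1.7374 -0.8929  2.0695 -0.1249  1.2367  1.7015] [-0.0891  0.4993  0.4151]
[[-0.0342  0.9994  0.0061]
 [ 0.7392  0.0212  0.6731]
 [ 0.6726  0.0276 -0.7395]]
```

```bash
cat >> kin.py <<'E'
P=np.array([0.3189,-0.0003,0.051,0.369,0.0622,0.5534,0.3926,np.pi/2])
def ik(x,R,q0):
    f=lambda q:np.r_[(fk(q,P)[0]-x)*10,(fk(q,P)[1]-R).ravel(),1e-4*(q-q0)]
    r=least_squares(f,np.clip(q0,LO+1e-3,HI-1e-3),bounds=(LO,HI));return r.x,np.abs(r.fun[:12]).max()
def path(a,b,R0,spin0,spin1,q,n=12,verb=''):
    """line in tcp with spin; prints margins"""
    mj=9;me=0;dq=0
    for t in np.linspace(0,1,n):
        q2,e=ik(a+(b-a)*t,R0@rz(spin0+(spin1-spin0)*t),q)
        if t>0: dq=max(dq,np.abs(q2-q).max())
        q=q2;me=max(me,e);mj=min(mj,(q-LO).min(),(HI-q).min())
    print(verb,'err %.4f margin %.3f maxdq %.2f'%(me,mj,dq),q);return q
E
cat > plan.py <<'E'
from kin import *
from rig import arm
s=arm.state();q=np.array(s['q']);R=np.array(s['orientation']);x=np.array(s['tcp_pos'])
V=np.array
w1=V([.30,.50,.40]);w2=V([.50,.10,.35]);pre=V([.526,-.042,.188]);pick=V([.527,.039,.0997])
q=path(x,w1,R,0,0,q,verb='w1');q=path(w1,w2,R,0,.03,q,verb='w2');q=path(w2,pre,R,.03,.03,q,verb='pre');q=path(pre,pick,R,.03,.03,q,verb='pick')
print('dps cm',*[R.T@(b-a)*100 for a,b in((x,w1),(w1,w2),(w2,pre),(pre,pick))],sep='\n')
R=R@rz(.03); lift=pick+[0,0,.14]
q=path(pick,lift,R,0,0,q,verb='lift')
# tray axes in world: level now. T=tray rotation at grasp, grasp offset g (tcp rel. to handle centre)
yaw=np.arctan2(R[1,1],R[0,1]);T=rz(yaw);g=pick-V([.5275,.027,.109])
B=V([.489,-.251]);by=np.deg2rad(13.4)
for phi in(-60,-70,-80):
    Q=R@rz(np.deg2rad(phi))@R.T; Tp=Q@T
    loc=V([[-85,y,-102] for y in(-62,0,62)]+[[85,y,-105] for y in(-62,62)])/1000@Tp.T
    print(phi,'lip-down %.1f roll %.1f'%(np.degrees(np.arcsin(Tp[2,0])),np.degrees(np.arcsin(Tp[2,1]))));print(loc, 'handle->tcp',Q@g)
E
python3 plan.py
```

```text
w1 err 0.0329 margin 0.000 maxdq 0.15 [ 0.5352 -0.5042  1.8762  0.6277  1.3739  0.5039]
w2 err 0.0000 margin 0.359 maxdq 0.11 [-0.4164 -0.09    1.6317  0.7016  1.863  -0.3003]
pre err 0.0000 margin 0.800 maxdq 0.04 [-0.6135  0.2321  1.5935  0.5986  1.7556 -0.6375]
pick err 0.0000 margin 0.751 maxdq 0.02 [-0.4951  0.2501  1.7489  0.6377  1.5497 -0.6468]
dps cm
[-2.2981 38.8428  1.4066]
[-33.6163  19.0017 -23.1059]
[-21.482    1.8505   2.437 ]
[ 0.045   0.0282 11.9827]
lift err 0.0000 margin 0.751 maxdq 0.02 [-0.4951  0.0934  1.6499  0.6503  1.7546 -0.4931]
-60 lip-down 35.5 roll -14.7
[[ 0.0567 -0.0748 -0.1125]
 [ 0.0171 -0.0297 -0.1283]
 [-0.0224  0.0154 -0.144 ]
 [ 0.1436  0.035  -0.0161]
 [ 0.0645  0.1252 -0.0476]] handle->tcp [-0.0025  0.0107 -0.0105]
-70 lip-down 39.0 roll -19.4
[[ 0.0786 -0.0662 -0.1045]
 [ 0.0357 -0.0264 -0.1251]
 [-0.0072  0.0133 -0.1458]
 [ 0.1388  0.0533  0.0005]
 [ 0.053   0.1328 -0.0408]] handle->tcp [-0.0026  0.0103 -0.0108]
-80 lip-down 41.3 roll -24.6
[[ 0.0981 -0.0548 -0.094 ]
 [ 0.0532 -0.0208 -0.1199]
 [ 0.0082  0.0132 -0.1457]
 [ 0.1298  0.0707  0.0162]
 [ 0.0399  0.1387 -0.0355]] handle->tcp [-0.0026  0.01   -0.0112]
```

{"name": "carry_out", "arguments": {"motion": [{"dp": [2,3,1.7],"spin": 0,"claw": 1},{"dp": [4,6,3.5],"spin": 0,"claw": 1},{"dp": [3.2,10,3.2],"spin": 0,"claw": 1},{"dp": [2.4,14,3],"spin": 0,"claw": 1},{"dp": [1.6,18.2,2.7],"spin": 0,"claw": 1},{"dp": [0.9,22.3,2.5],"spin": 0,"claw": 1},{"dp": [0.1,26.4,2.2],"spin": 0,"claw": 1},{"dp": [-0.7,30.5,2],"spin": 0,"claw": 1},{"dp": [-1.5,34.6,1.7],"spin": 0,"claw": 1},{"dp": [-2.3,38.7,1.4],"spin": 0,"claw": 1}]}}

```text
t: 20.93
tcp_pos: [0.2962, 0.5, 0.4003]
orientation: [[-0.035, 0.999, 0.008], [0.74, 0.02, 0.672], [0.672, 0.03, -0.74]]
force: [-0.6, 0.8, 0.6]
width: 1.001
finger_force: 0.0
```

{"name": "carry_out", "arguments": {"motion": [{"dp": [-3.1,1.7,-2.1],"spin": 0,"claw": 1},{"dp": [-6.2,3.5,-4.2],"spin": 0,"claw": 1},{"dp": [-9.3,5.2,-6.4],"spin": 0,"claw": 1},{"dp": [-12.4,7,-8.5],"spin": 0,"claw": 1},{"dp": [-15.5,8.7,-10.6],"spin": 0,"claw": 1},{"dp": [-18.6,10.5,-12.8],"spin": 0,"claw": 1},{"dp": [-21.7,12.2,-14.9],"spin": 0,"claw": 1},{"dp": [-24.8,14,-17],"spin": 0,"claw": 1},{"dp": [-28,15.8,-19.2],"spin": 0,"claw": 1},{"dp": [-31,17.5,-21.3],"spin": 0,"claw": 1}]}}

```text
t: 21.77
tcp_pos: [0.4786, 0.1299, 0.3546]
orientation: [[-0.035, 0.999, 0.008], [0.741, 0.02, 0.671], [0.67, 0.029, -0.742]]
force: [0.5, -0.1, -0.9]
width: 0.997
finger_force: 0.0
```

```bash
cat > go.py <<'E'
import sys;from h import *
s=arm.state();R=np.array(s['orientation']);x=np.array(s['tcp_pos'])
print(s['t'],s['q'],x);print(R)
for a in sys.argv[1:]: print(a,R.T@(np.array(eval(a))-x)*100)
E
python3 go.py "[.526,-.042,.188]" "[.527,.039,.0997]"
```

```text
21.7667 [-0.3773 -0.1757  1.7004  0.7096  1.8479 -0.2891] [0.4786 0.1299 0.3546]
[[-0.0348  0.9994  0.008 ]
 [ 0.7413  0.0204  0.6709]
 [ 0.6703  0.0292 -0.7415]]
[.526,-.042,.188] [-24.0715   3.8988   0.8596]
[.527,.039,.0997] [-23.9895   3.906   12.8421]
```

{"name": "carry_out", "arguments": {"motion": [{"dp": [-3.5,0.6,0],"spin": 0.03,"claw": 1},{"dp": [-7,1.2,0],"spin": 0.03,"claw": 1},{"dp": [-10.5,1.8,0],"spin": 0.03,"claw": 1},{"dp": [-14,2.4,0.2],"spin": 0.03,"claw": 1},{"dp": [-17.5,2.9,0.4],"spin": 0.03,"claw": 1},{"dp": [-21,3.5,0.6],"spin": 0.03,"claw": 1},{"dp": [-24,3.9,0.9],"spin": 0.03,"claw": 1},{"dp": [-24,3.9,3],"spin": 0.03,"claw": 1},{"dp": [-24,3.9,6],"spin": 0.03,"claw": 1},{"dp": [-24,3.9,6],"spin": 0.03,"claw": 1}]}}

```text
t: 22.6
tcp_pos: [0.5232, -0.0019, 0.1458]
orientation: [[-0.001, 1.0, 0.002], [0.739, -0.001, 0.674], [0.674, 0.001, -0.739]]
force: [-0.5, 0.8, -1.5]
width: 0.997
finger_force: 0.0
```

```bash
python3 go.py "[.527,.039,.0997]"; python3 - <<'E'
from h import *
p,d=arm.snapshot("side"); q,e=arm.snapshot("top")
a=cv2.resize(p[130:300,230:450],None,fx=2,fy=2);b=cv2.resize(q[120:290,230:420],None,fx=2,fy=2)
cv2.imwrite("pics/pre.png",np.hstack([a,b])[:,:800])
E
```

```text
22.6 [-0.5585  0.2263  1.6834  0.612   1.6607 -0.6386] [ 0.5232 -0.0019  0.1458]
[[-0.0005  1.      0.0016]
 [ 0.739  -0.0007  0.6737]
 [ 0.6737  0.0015 -0.739 ]]
[.527,.039,.0997] [-0.0853  0.3675  6.1651]
```

View pics/pre.png

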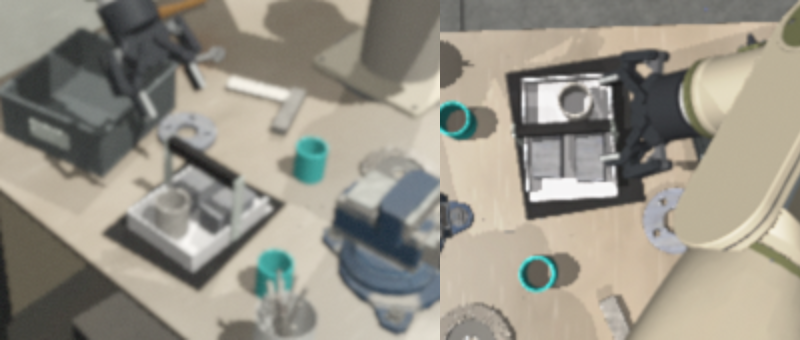

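The fingers straddle the bar end: side crop tips at about (150,110) and (200,65), bar from (170,145) to (240,185). The path along the tool axis is clear.

{"name": "carry_out", "arguments": {"motion": [{"dp": [-0.1,0.3,1.5],"spin": 0,"claw": 1},{"dp": [-0.1,0.4,3],"spin": 0,"claw": 1},{"dp": [-0.1,0.4,4.2],"spin": 0,"claw": 1},{"dp": [-0.1,0.4,5],"spin": 0,"claw": 1},{"dp": [-0.1,0.4,5.5],"spin": 0,"claw": 1},{"dp": [-0.1,0.4,5.8],"spin": 0,"claw": 1},{"dp": [-0.1,0.4,6],"spin": 0,"claw": 1},{"dp": [-0.1,0.4,6.1],"spin": 0,"claw": 1},{"dp": [-0.1,0.4,6.1],"spin": 0,"claw": 1},{"dp": [-0.1,0.4,6.1],"spin": 0,"claw": 1}]}}

```text
t: 23.53
tcp_pos: [0.5302, 0.0353, 0.1046]
orientation: [[-0.005, 1.0, 0.007], [0.742, -0.001, 0.671], [0.671, 0.008, -0.741]]
force: [0.7, -0.2, -0.2]
width: 0.998
finger_force: 0.0
```

{"name": "carry_out", "arguments": {"motion": [{"dp": [0,0,0],"spin": 0,"claw": 0},{"dp": [0,0,0],"spin": 0,"claw": 0},{"dp": [0,0,0],"spin": 0,"claw": 0},{"dp": [0,0,0],"spin": 0,"claw": 0},{"dp": [0,0,0],"spin": 0,"claw": 0},{"dp": [0,0,0],"spin": 0,"claw": 0},{"dp": [0,0,0],"spin": 0,"claw": 0},{"dp": [0,0,0],"spin": 0,"claw": 0},{"dp": [0,0,0],"spin": 0,"claw": 0},{"dp": [0,0,0],"spin": 0,"claw": 0}]}}

```text
t: 24.37
tcp_pos: [0.5298, 0.0355, 0.1044]
orientation: [[-0.004, 1.0, 0.006], [0.741, -0.001, 0.671], [0.671, 0.007, -0.741]]
force: [-5.1, -1.7, 4.5]
width: 0.088
finger_force: 58.7
```

```bash
python3 - <<'E'
from h import *
p,d=arm.snapshot("side"); q,e=arm.snapshot("top")
a=cv2.resize(p[165:255,280:390],None,fx=3.6,fy=3.6,interpolation=cv2.INTER_CUBIC);b=cv2.resize(q[140:230,260:360],None,fx=3.6,fy=3.6,interpolation=cv2.INTER_CUBIC)
cv2.imwrite("pics/grip.png",np.hstack([a,b])[:,:800])
E
```

```text
(no output)
```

View pics/grip.png

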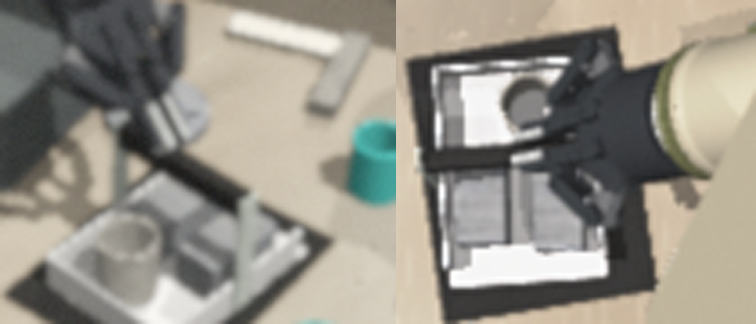

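The pads are on the bar's middle, at (165,130) and (525,155). The reported opening looks small, so I'll test with a small lift.

{"name": "carry_out", "arguments": {"motion": [{"dp": [0.3,0,-0.3],"spin": 0,"claw": 0},{"dp": [0.6,0,-0.6],"spin": 0,"claw": 0},{"dp": [1,0,-1.1],"spin": 0,"claw": 0},{"dp": [1.3,0,-1.5],"spin": 0,"claw": 0},{"dp": [1.3,0,-1.5],"spin": 0,"claw": 0},{"dp": [1.3,0,-1.5],"spin": 0,"claw": 0},{"dp": [1.3,0,-1.5],"spin": 0,"claw": 0},{"dp": [1.3,0,-1.5],"spin": 0,"claw": 0},{"dp": [1.3,0,-1.5],"spin": 0,"claw": 0},{"dp": [1.3,0,-1.5],"spin": 0,"claw": 0}]}}

```text
t: 25.3
tcp_pos: [0.5297, 0.0352, 0.1239]
orientation: [[-0.004, 1.0, 0.006], [0.741, -0.001, 0.671], [0.671, 0.007, -0.741]]
force: [-0.9, -0.3, -0.5]
width: 0.001
finger_force: 0.0
```

```bash
python3 - <<'E'
from h import *
s=arm.state();print(s['torque'],s['force'])
p,d=arm.snapshot("side"); q,e=arm.snapshot("top")
a=cv2.resize(p[165:255,280:390],None,fx=3.6,fy=3.6,interpolation=cv2.INTER_CUBIC);b=cv2.resize(q[140:230,260:360],None,fx=3.6,fy=3.6,interpolation=cv2.INTER_CUBIC)
cv2.imwrite("pics/lift.png",np.hstack([a,b])[:,:800])
E
```

```text
[-0.3334 -0.0323 -0.005 ] [-0.8746 -0.3465 -0.4672]
```

View pics/lift.png

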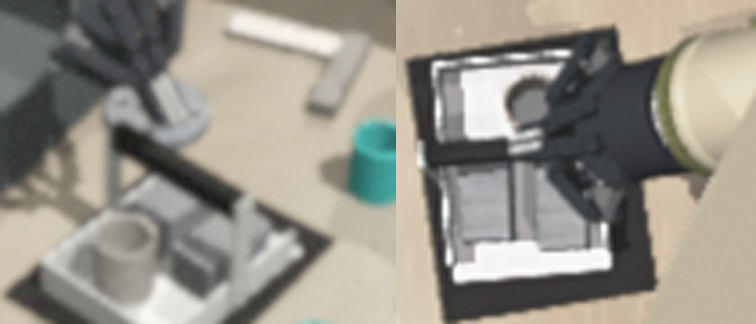

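The grip slipped off the top of the bar and the tray stayed put. I'll check the tip height against the bar height.

```bash
cat >> h.py <<'E'
def proj(name,X):
    c=arm.camera_params(name);p=(np.array(X)-c['xyz'])@np.array(c['rotation']);n=np.array([p[0]/-p[2],-p[1]/-p[2]]);n=n*(1+c['k1']*(n@n))
    return c['fx']*n[0]+c['cx'],c['fy']*n[1]+c['cy'],-p[2]
E
python3 - <<'E'
from h import *
s=arm.state();x=np.array(s['tcp_pos'])
for n in("side","top"):
    p,D=arm.snapshot(n);C=cloud(n,D)
    u,v,d=proj(n,x);print(n,'tcp px',u,v,d,'crop',((u-(280 if n=="side" else 260))*3.6,(v-(165 if n=="side" else 140))*3.6))
    print('handle pred px',proj(n,[.5275,.027,.121]),proj(n,[.5275,.087,.121]),proj(n,[.5275,-.033,.121]))
    m=(C[...,2]>.095)&(C[...,2]<.13)&(abs(C[...,0]-.528)<.05)&(C[...,1]>.05)&(C[...,1]<.12)&(D>0)
    w=C[m];print('bar left part',m.sum(),w.mean(0),np.percentile(w[:,2],[10,50,90]),cv2.minAreaRect((w[:,:2]*1000).astype(np.float32)))
    if n=="side":
        m=(C[...,2]>.095)&(C[...,2]<.135)&(abs(C[...,0]-.528)<.06)&(C[...,1]>-.06)&(C[...,1]<.12)&(D>0)
        vu=np.argwhere(m)
        for yb in np.arange(-.05,.11,.02):
            k=m&(abs(C[...,1]-yb)<.01); print(yb,C[k].mean(0) if k.any() else None,k.sum(),np.percentile(C[k][:,2],90) if k.any() else 0)
    np.save(n+"1.npy",D)
E
```

```text
side tcp px 332.55395601494206 208.36150725122243 1.2631358715580807 crop (np.float64(189.1942416537914), np.float64(156.10142610440076))
handle pred px (np.float64(330.9030036865118), np.float64(207.39683847629203), np.float64(1.270661104623702)) (np.float64(347.3673952763519), np.float64(218.1504834654888), np.float64(1.2383672120274374)) (np.float64(315.26035544431176), np.float64(197.1797167537067), np.float64(1.3029549972199665))
bar left part 161 [0.5366 0.0747 0.1129] [0.1015 0.1153 0.1212] ((532.9995727539062, 72.19207000732422), (21.742294311523438, 43.6423225402832), 1.1855961084365845)
-0.05 None 0 0
-0.030000000000000002 [ 0.5436 -0.0296  0.113 ] 57 0.12062428108049394
-0.010000000000000002 [ 0.5423 -0.0099  0.1136] 55 0.12105454056283964
0.009999999999999995 [0.5415 0.01   0.1137] 60 0.12127953897541406
0.03 [0.5397 0.0297 0.1143] 59 0.12098760675316936
0.05 [0.5388 0.0497 0.113 ] 66 0.12044819577093746
0.06999999999999999 [0.5374 0.0703 0.1142] 63 0.12136498448554481
0.09000000000000001 [0.5351 0.0886 0.111 ] 66 0.12015483157421386
top tcp px 287.51108603206114 181.41782857682176 1.0305453705837728 crop (np.float64(99.03990971542012), np.float64(149.10418287655835))
handle pred px (np.float64(290.8184062589007), np.float64(182.35930622511194), np.float64(1.033122169759274)) (np.float64(267.5365420646626), np.float64(183.03995825846727), np.float64(1.0340536445491364)) (np.float64(314.128537050501), np.float64(181.67580491786987), np.float64(1.032190694969412))
bar left part 116 [0.5302 0.0716 0.1184] [0.1129 0.1199 0.1224] ((531.4241333007812, 71.49890899658203), (16.44839096069336, 41.248958587646484), 3.854829788208008)
```

```bash
python3 - <<'E'
from h import *
s=arm.state();x=np.array(s['tcp_pos']);R=np.array(s['orientation'])
for n in("side","top"):
    D=np.load(n+"1.npy");C=cloud(n,D);L=((C-x)@R)*1000
    m=(D>0)&(abs(L[...,0])<25)&(abs(L[...,1])<25)&(L[...,2]>-80)&(C[...,2]>.128)
    print(n,m.sum(),[np.round(v,1) for v in (np.sort(L[m][:,2])[-12:],np.percentile(L[m][:,0],[5,50,95]),np.percentile(L[m][:,1],[5,50,95]))])
E
```

```text
side 231 [array([-31. , -30.2, -30. , -29.9, -29.6, -29.2, -28.9, -28.8, -27.7,
       -27.6, -27.5, -27.3]), array([-5.1,  7.6, 13.1]), array([-14.3,   6.8,  17.5])]
top 174 [array([-33.7, -33.4, -32.9, -32.7, -32.7, -32.2, -31.9, -30.9, -30.8,
       -30.7, -30.5, -30.4]), array([-3.6, 10.1, 13.5]), array([-17.1,   0.2,  18. ])]
```

The tips really end about 25 mm behind the stated TCP, and the tray shifted only about 5 mm, so I need to go deeper. I'll open, advance about 43 mm, then close.

{"name": "carry_out", "arguments": {"motion": [{"dp": [0,0.3,0],"spin": 0,"claw": 1},{"dp": [0,0.3,0],"spin": 0,"claw": 1},{"dp": [0,0.3,0],"spin": 0,"claw": 1},{"dp": [0,0.3,0],"spin": 0,"claw": 1},{"dp": [0,0.3,0],"spin": 0,"claw": 1},{"dp": [0,0.3,0],"spin": 0,"claw": 1},{"dp": [-0.4,0.3,0.5],"spin": 0,"claw": 1},{"dp": [-0.9,0.3,1.5],"spin": 0,"claw": 1},{"dp": [-1.3,0.3,2.5],"spin": 0,"claw": 1},{"dp": [-1.3,0.3,2.5],"spin": 0,"claw": 1}]}}

```text
t: 26.33
tcp_pos: [0.5311, 0.0437, 0.0938]
orientation: [[-0.002, 1.0, 0.003], [0.74, -0.001, 0.672], [0.672, 0.003, -0.74]]
force: [-1.0, 0.5, -0.5]
width: 0.996
finger_force: 0.0
```

{"name": "carry_out", "arguments": {"motion": [{"dp": [0,0,0.6],"spin": 0,"claw": 1},{"dp": [0,0,1.1],"spin": 0,"claw": 1},{"dp": [0,0,1.5],"spin": 0,"claw": 1},{"dp": [0,0,1.8],"spin": 0,"claw": 1},{"dp": [0,0,1.8],"spin": 0,"claw": 1},{"dp": [0,0,1.8],"spin": 0,"claw": 1},{"dp": [0,0,1.8],"spin": 0,"claw": 1},{"dp": [0,0,1.8],"spin": 0,"claw": 1},{"dp": [0,0,1.8],"spin": 0,"claw": 1},{"dp": [0,0,1.8],"spin": 0,"claw": 1}]}}

```text
t: 27.17
tcp_pos: [0.5333, 0.0541, 0.0837]
orientation: [[-0.005, 1.0, 0.007], [0.742, -0.001, 0.671], [0.671, 0.008, -0.741]]
force: [-0.9, -0.4, -0.5]
width: 0.995
finger_force: 0.0
```

```bash
python3 go.py "[.533,.054,.0834]"; python3 - <<'E'
from h import *
s=arm.state();print(s['force'],s['width'])
p,d=arm.snapshot("side"); q,e=arm.snapshot("top")
a=cv2.resize(p[165:255,280:390],None,fx=3.6,fy=3.6,interpolation=cv2.INTER_CUBIC);b=cv2.resize(q[140:230,260:360],None,fx=3.6,fy=3.6,interpolation=cv2.INTER_CUBIC)
cv2.imwrite("pics/deep.png",np.hstack([a,b])[:,:800])
E
```

```text
27.1667 [-0.4652  0.2699  1.7573  0.6484  1.5086 -0.6425] [0.5333 0.0541 0.0837]
[[-0.0046  1.      0.0069]
 [ 0.7415 -0.0012  0.6709]
 [ 0.6709  0.0082 -0.7415]]
[.533,.054,.0834] [-0.0329 -0.0329  0.0154]
[-0.9446 -0.45   -0.521 ] 0.9954417822963516
```

View pics/deep.png

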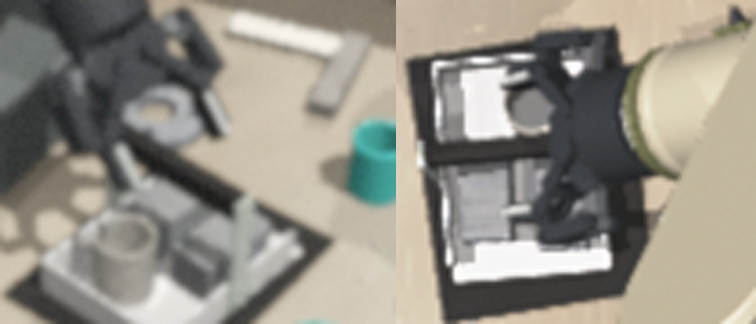

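The open fingers now straddle the bar at its depth, with side-view tips at about (130,175) and (215,130). There is no contact force, so I'll close and test.

{"name": "carry_out", "arguments": {"motion": [{"dp": [0,0,0],"spin": 0,"claw": 0},{"dp": [0,0,0],"spin": 0,"claw": 0},{"dp": [0,0,0],"spin": 0,"claw": 0},{"dp": [0,0,0],"spin": 0,"claw": 0},{"dp": [0,0,0],"spin": 0,"claw": 0},{"dp": [0,0,0],"spin": 0,"claw": 0},{"dp": [0,0,0],"spin": 0,"claw": 0},{"dp": [0,0,0],"spin": 0,"claw": 0},{"dp": [0,0,0],"spin": 0,"claw": 0},{"dp": [0,0,0],"spin": 0,"claw": 0}]}}

```text
t: 28.1
tcp_pos: [0.5334, 0.0544, 0.0838]
orientation: [[-0.005, 1.0, 0.007], [0.741, -0.001, 0.671], [0.671, 0.008, -0.741]]
force: [1.7, 0.3, 2.3]
width: 0.175
finger_force: 62.4
```

{"name": "carry_out", "arguments": {"motion": [{"dp": [0.3,0,-0.3],"spin": 0,"claw": 0},{"dp": [0.6,0,-0.7],"spin": 0,"claw": 0},{"dp": [1,0,-1.1],"spin": 0,"claw": 0},{"dp": [1.4,0,-1.5],"spin": 0,"claw": 0},{"dp": [1.7,0,-1.9],"spin": 0,"claw": 0},{"dp": [2,0,-2.2],"spin": 0,"claw": 0},{"dp": [2,0,-2.2],"spin": 0,"claw": 0},{"dp": [2,0,-2.2],"spin": 0,"claw": 0},{"dp": [2,0,-2.2],"spin": 0,"claw": 0},{"dp": [2,0,-2.2],"spin": 0,"claw": 0}]}}

```text
t: 28.93
tcp_pos: [0.5327, 0.0545, 0.1129]
orientation: [[-0.004, 1.0, 0.006], [0.741, -0.001, 0.671], [0.671, 0.007, -0.741]]
force: [0.3, 0.6, -9.0]
width: 0.175
finger_force: 61.4
```

The grip holds (9 N at 0.175 opening). Next I'll plan the traverse and the tip, keeping the lip's middle fixed over the bin.

```bash
cat > plan2.py <<'E'
from kin import *
from rig import arm
V=np.array
s=arm.state();q=V(s['q']);R=V(s['orientation']);x=V(s['tcp_pos'])
g=V([.0004,.0274,-.0252]); yaw=np.arctan2(R[1,1],R[0,1]);T=rz(yaw)
print('handle now',x-g,'yaw',np.degrees(yaw))
lipxy=V([.48,-.225])
def pose(phi,lowz):
    Q=R@rz(phi)@R.T; Tp=Q@T
    c=V([[-85,y,-102] for y in(0,-62,62)])/1000@Tp.T
    H=np.r_[lipxy-c[0,:2],lowz-c[:,2].min()]
    return H+Q@g,Tp,H+c,H
phis=V([0]*1+list(np.linspace(-.12,-1.32,11)));low=np.linspace(.135,.082,12)
up=x+[0,0,.13]
q=path(x,up,R,0,0,q,verb='up')
X0=pose(0,.135)[0];q=path(up,X0,R,0,0,q,verb='over')
print('up dp',R.T@(up-x)*100,'over dp from now',R.T@(X0-x)*100)
for f,l in zip(phis,low):
    X,Tp,c,H=pose(f,l);q2,e=ik(X,R@rz(f),q)
    print('%.2f'%f,'dp from X0',np.round(R.T@(X-X0)*100,1),'lipdown %.0f roll %.0f'%(np.degrees(np.arcsin(Tp[2,0])),np.degrees(np.arcsin(Tp[2,1]))),'e%.4f dq%.2f m%.2f'%(e,np.abs(q2-q).max(),min((q2-LO).min(),(HI-q2).min())));q=q2
print(c,H)
E
python3 plan2.py
```

```text
handle now [0.5323 0.0271 0.1381] yaw -0.059675638345607095
up err 0.0000 margin 0.754 maxdq 0.02 [-0.4651  0.088   1.6483  0.6579  1.7411 -0.4651]
over err 0.0000 margin 0.797 maxdq 0.06 [-0.7564  0.5283  1.175   0.5544  1.933  -0.6909]
up dp [ 8.7253  0.0936 -9.6364] over dp from now [-12.0702   3.3706 -24.2332]
0.00 dp from X0 [0. 0. 0.] lipdown 0 roll 0 e0.0000 dq0.00 m0.80
-0.12 dp from X0 [ 0.7 -0.9  0.3] lipdown 5 roll -0 e0.0000 dq0.13 m0.80
-0.24 dp from X0 [ 1.3 -2.   0.6] lipdown 9 roll -1 e0.0000 dq0.13 m0.81
-0.36 dp from X0 [ 1.7 -3.1  0.9] lipdown 14 roll -2 e0.0000 dq0.13 m0.81
-0.48 dp from X0 [ 2.1 -4.3  1.2] lipdown 18 roll -3 e0.0000 dq0.13 m0.81
-0.60 dp from X0 [ 2.4 -5.5  1.4] lipdown 22 roll -5 e0.0000 dq0.13 m0.82
-0.72 dp from X0 [ 2.5 -6.9  1.6] lipdown 26 roll -7 e0.0000 dq0.14 m0.82
-0.84 dp from X0 [ 2.5 -8.2  1.7] lipdown 30 roll -10 e0.0000 dq0.14 m0.82
-0.96 dp from X0 [ 2.3 -9.5  1.9] lipdown 33 roll -13 e0.0000 dq0.14 m0.82
-1.08 dp from X0 [  2.  -10.9   2. ] lipdown 36 roll -16 e0.0000 dq0.14 m0.77
-1.20 dp from X0 [  1.6 -12.2   2.1] lipdown 39 roll -19 e0.0000 dq0.14 m0.63
-1.32 dp from X0 [  1.  -13.4   2.2] lipdown 40 roll -22 e0.0000 dq0.14 m0.49
[[ 0.48   -0.225   0.1055]
 [ 0.5243 -0.2614  0.129 ]
 [ 0.4357 -0.1886  0.082 ]] [ 0.4345 -0.2013  0.228 ]
```

{"name": "carry_out", "arguments": {"motion": [{"dp": [0.4,0,-0.5],"spin": 0,"claw": 0},{"dp": [1.3,0,-1.4],"spin": 0,"claw": 0},{"dp": [2.4,0,-2.7],"spin": 0,"claw": 0},{"dp": [3.7,0,-4.1],"spin": 0,"claw": 0},{"dp": [5,0,-5.5],"spin": 0,"claw": 0},{"dp": [6.3,0,-6.9],"spin": 0,"claw": 0},{"dp": [7.4,0,-8.2],"spin": 0,"claw": 0},{"dp": [8.3,0.1,-9.1],"spin": 0,"claw": 0},{"dp": [8.7,0.1,-9.6],"spin": 0,"claw": 0},{"dp": [8.7,0.1,-9.6],"spin": 0,"claw": 0}]}}

```text
t: 29.77
tcp_pos: [0.5337, 0.0542, 0.245]
orientation: [[-0.007, 1.0, 0.009], [0.742, -0.001, 0.67], [0.67, 0.011, -0.742]]
force: [0.9, 0.2, -7.4]
width: 0.176
finger_force: 61.4
```

{"name": "carry_out", "arguments": {"motion": [{"dp": [-0.6,0.1,-0.4],"spin": 0,"claw": 0},{"dp": [-2.1,0.3,-1.5],"spin": 0,"claw": 0},{"dp": [-4.4,0.7,-3.1],"spin": 0,"claw": 0},{"dp": [-7.3,1.2,-5.1],"spin": 0,"claw": 0},{"dp": [-10.4,1.7,-7.3],"spin": 0,"claw": 0},{"dp": [-13.5,2.1,-9.5],"spin": 0,"claw": 0},{"dp": [-16.4,2.6,-11.5],"spin": 0,"claw": 0},{"dp": [-18.7,3,-13.1],"spin": 0,"claw": 0},{"dp": [-20.2,3.2,-14.2],"spin": 0,"claw": 0},{"dp": [-20.8,3.3,-14.6],"spin": 0,"claw": 0}]}}

```text
t: 30.6
tcp_pos: [0.5651, -0.201, 0.2086]
orientation: [[0.0, 1.0, 0.007], [0.74, -0.005, 0.672], [0.672, 0.005, -0.74]]
force: [0.9, -0.3, -8.5]
width: 0.174
finger_force: 61.2
```

```bash
python3 go.py; python3 - <<'E'
from h import *
s=arm.state();print(s['force'],s['width'])
p,d=arm.snapshot("side"); q,e=arm.snapshot("top")
a=cv2.resize(p[110:260,210:390],None,fx=2.2,fy=2.2,interpolation=cv2.INTER_CUBIC);b=cv2.resize(q[110:260,290:470],None,fx=2.2,fy=2.2,interpolation=cv2.INTER_CUBIC)
cv2.imwrite("pics/over.png",np.hstack([a,b])[:,:800])
E
```

```text
30.6 [-0.7607  0.5345  1.1735  0.553   1.9316 -0.6927] [ 0.5651 -0.201   0.2086]
[[ 0.0001  1.      0.0067]
 [ 0.7404 -0.0046  0.6721]
 [ 0.6722  0.0049 -0.7404]]
[ 0.8535 -0.305  -8.4905] 0.17373059392806423
```

View pics/over.png

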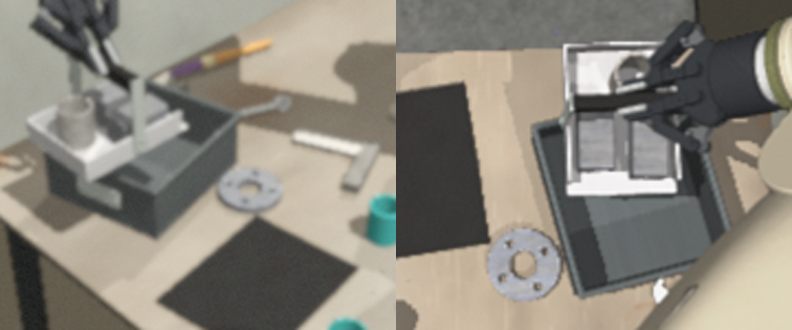

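The tray is level with all three pieces aboard, and its lip edge (top crop (570–675,190)) is over the bin mouth. I'll tip it now.

{"name": "carry_out", "arguments": {"motion": [{"dp": [0.7,-0.9,0.3],"spin": -0.12,"claw": 0},{"dp": [1.3,-2,0.6],"spin": -0.24,"claw": 0},{"dp": [1.7,-3.1,0.9],"spin": -0.36,"claw": 0},{"dp": [2.1,-4.3,1.2],"spin": -0.48,"claw": 0},{"dp": [2.4,-5.5,1.4],"spin": -0.6,"claw": 0},{"dp": [2.5,-6.9,1.6],"spin": -0.72,"claw": 0},{"dp": [2.5,-8.2,1.7],"spin": -0.84,"claw": 0},{"dp": [2.3,-9.5,1.9],"spin": -0.96,"claw": 0},{"dp": [2,-10.9,2],"spin": -1.08,"claw": 0},{"dp": [1.6,-12.2,2.1],"spin": -1.2,"claw": 0}]}}

```text
t: 31.53
tcp_pos: [0.4433, -0.1699, 0.2062]
orientation: [[-0.936, 0.351, 0.006], [0.264, 0.692, 0.672], [0.232, 0.631, -0.741]]
force: [0.2, 2.9, -10.5]
width: 0.175
finger_force: 60.6
```

```bash
cat > chk.py <<'E'
import sys;from h import *
s=arm.state();print(s['t'],s['force'],s['width'],s['tcp_pos'])
p,d=arm.snapshot("side"); q,e=arm.snapshot("top")
a=cv2.resize(p[110:260,210:390],None,fx=2.2,fy=2.2,interpolation=cv2.INTER_CUBIC);b=cv2.resize(q[110:260,290:470],None,fx=2.2,fy=2.2,interpolation=cv2.INTER_CUBIC)
cv2.imwrite(f"pics/{sys.argv[1]}.png",np.hstack([a,b])[:,:800]);np.save("s.npy",d);np.save("t.npy",e);cv2.imwrite("pics/lt.png",q);cv2.imwrite("pics/ls.png",p)
E
python3 chk.py tip1; python3 go.py | head -1
```

```text
31.5333 [  0.2314   2.8668 -10.522 ] 0.17530750099703707 [ 0.4433 -0.1699  0.2062]
31.6333 [-0.8611  0.2443  1.5446  0.4885  1.9113 -2.0355] [ 0.4426 -0.1704  0.2059]
```

{"name": "carry_out", "arguments": {"motion": [{"dp": [0.9,-1,0.1],"spin": -0.12,"claw": 0},{"dp": [0.9,-1,0.1],"spin": -0.12,"claw": 0},{"dp": [0.9,-1,0.1],"spin": -0.12,"claw": 0},{"dp": [0.9,-1,0.1],"spin": -0.12,"claw": 0},{"dp": [0.9,-1,0.1],"spin": -0.12,"claw": 0},{"dp": [0.9,-1,0.1],"spin": -0.12,"claw": 0},{"dp": [0.9,-1,0.1],"spin": -0.12,"claw": 0},{"dp": [0.9,-1,0.1],"spin": -0.12,"claw": 0},{"dp": [0.9,-1,0.1],"spin": -0.12,"claw": 0},{"dp": [0.9,-1,0.1],"spin": -0.12,"claw": 0}]}}

```text
t: 32.47
tcp_pos: [0.4321, -0.1754, 0.2011]
orientation: [[-0.97, 0.244, 0.006], [0.185, 0.718, 0.671], [0.159, 0.652, -0.741]]
force: [0.1, 1.0, -2.9]
width: 0.175
finger_force: 61.9
```

```bash
python3 chk.py tip2
```

```text
32.4667 [ 0.1186  1.0412 -2.9472] 0.17452285894457306 [ 0.4321 -0.1754  0.2011]
```

View pics/tip2.png

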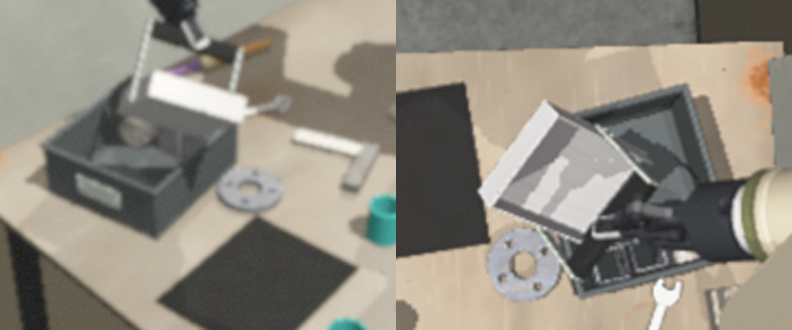

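The tray is empty: 2.9 N left, floor bare at (560,175). The tubes lie in the bin at about (625,260) and the pipe is in the bin in the side view. Nothing is on the bench. Next is the return. The mat is yawed 7°, so I'll put the lip down with a slight 6° tip for the yaw and then let the back settle.

```bash
cat > plan3.py <<'E'
from kin import *
from rig import arm
V=np.array
s=arm.state();q=V(s['q']);R=V(s['orientation']);x=V(s['tcp_pos'])
p0=least_squares(lambda p:(R@rz(p[0]))[2,1],[1.3]).x[0];R0=R@rz(p0)
T0=rz(np.arctan2(R0[1,1],R0[0,1]));g=R0.T@V([.0004,.0274,-.0252]);Tt=R0.T@T0
def pose(spin,H): Rn=R@rz(spin);return V(H)+Rn@g,Rn,Rn@Tt
ang=np.deg2rad(7.1);m=V([.529,.020])
sp=least_squares(lambda z:(lambda T:np.arctan2(T[1,0],T[0,0])-ang)(pose(z[0],[0,0,0])[2]),[p0-.16]).x[0]
_,_,T=pose(sp,[0,0,0])
print('level spin',p0,'place spin',sp,'lipdown %.1f roll %.1f yaw %.1f'%tuple(np.degrees([np.arcsin(T[2,0]),np.arcsin(T[2,1]),np.arctan2(T[1,0],T[0,0])])))
lip=np.r_[m-.085*V([np.cos(ang),np.sin(ang)]),.0]
c=V([[-85,y,-105] for y in(0,-62,62)])/1000@T.T
Hp=np.r_[(lip-c[0])[:2],.0055-c[:,2].min()]
Xp=pose(sp,Hp)[0]
A=x+[0,0,.05];B,_,_=pose(sp,Hp+[-.02,-.10,.14]);C=Xp+[0,0,.05]
print('H place',Hp,'tcp',Xp)
q=path(x,A,R,0,0,q,verb='A');q=path(A,B,R,0,sp,q,verb='B');q=path(B,C,R,sp,sp,q,verb='C');q=path(C,Xp,R,sp,sp,q,verb='D')
Rs=R@rz(sp)
print('A',R.T@(A-x)*100,'B from x',R.T@(B-x)*100,'C from B (new frame)',Rs.T@(C-B)*100,'D from C',Rs.T@(Xp-C)*100)
E
python3 plan3.py
```

```text
level spin 1.3313399075910943 place spin 1.1520077026089235 lipdown 6.9 roll -0.5 yaw 7.1
H place [0.5158 0.0192 0.1204] tcp [0.5156 0.0466 0.0952]
A err 0.0000 margin 0.487 maxdq 0.01 [-0.8795  0.1989  1.5114  0.4932  1.9877 -2.1289]
B err 0.0000 margin 0.531 maxdq 0.12 [-0.6584  0.1367  1.6103  0.5888  1.8435 -0.7981]
C err 0.0000 margin 0.733 maxdq 0.02 [-0.4917  0.1525  1.7667  0.6375  1.6102 -0.7648]
D err 0.0000 margin 0.710 maxdq 0.01 [-0.4917  0.2218  1.7903  0.6374  1.5354 -0.8201]
A [ 0.7959  3.2602 -3.7064] B from x [-3.366  12.5412  5.704 ] C from B (new frame) [ 1.0244  2.12   13.3961] D from C [-3.3021 -0.5986  3.7064]
```

{"name": "carry_out", "arguments": {"motion": [{"dp": [0.4,1.7,-1.9],"spin": 0,"claw": 0},{"dp": [0.8,3.3,-3.7],"spin": 0.06,"claw": 0},{"dp": [0.3,4.4,-2.5],"spin": 0.18,"claw": 0},{"dp": [-0.3,5.6,-1.3],"spin": 0.3,"claw": 0},{"dp": [-0.8,6.7,-0.2],"spin": 0.42,"claw": 0},{"dp": [-1.3,7.9,1],"spin": 0.54,"claw": 0},{"dp": [-1.8,9.1,2.2],"spin": 0.66,"claw": 0},{"dp": [-2.4,10.2,3.4],"spin": 0.78,"claw": 0},{"dp": [-2.9,11.4,4.5],"spin": 0.9,"claw": 0},{"dp": [-3.4,12.5,5.7],"spin": 1.02,"claw": 0}]}}

```text
t: 33.4
tcp_pos: [0.4961, -0.053, 0.235]
orientation: [[-0.294, 0.956, 0.007], [0.71, 0.214, 0.671], [0.64, 0.202, -0.741]]
force: [-0.3, 0.3, -3.2]
width: 0.176
finger_force: 61.9
```

{"name": "carry_out", "arguments": {"motion": [{"dp": [0,0.2,1],"spin": 0.07,"claw": 0},{"dp": [0.1,0.6,3.5],"spin": 0.13,"claw": 0},{"dp": [0.3,1.1,6.5],"spin": 0.13,"claw": 0},{"dp": [0.5,1.6,9.5],"spin": 0.13,"claw": 0},{"dp": [0.6,2,12],"spin": 0.13,"claw": 0},{"dp": [0.7,2.2,13.2],"spin": 0.13,"claw": 0},{"dp": [0.7,2.2,13.4],"spin": 0.13,"claw": 0},{"dp": [0.7,2.2,13.4],"spin": 0.13,"claw": 0},{"dp": [0.7,2.2,13.4],"spin": 0.13,"claw": 0},{"dp": [0.7,2.2,13.4],"spin": 0.13,"claw": 0}]}}

```text
t: 34.23
tcp_pos: [0.5165, 0.0445, 0.1459]
orientation: [[-0.174, 0.985, 0.009], [0.732, 0.123, 0.67], [0.659, 0.123, -0.742]]
force: [-0.4, 0.5, -2.5]
width: 0.174
finger_force: 61.8
```

```bash
python3 go.py "[.5156,.0466,.0952]"; python3 - <<'E'
from h import *
s=arm.state();print('F',s['force'],s['width'])
for n in("side","top"):
    p,D=arm.snapshot(n);C=cloud(n,D)
    # tray floor/walls: bright pixels near
    m=(D>0)&(C[...,2]>.03)&(C[...,2]<.12)&(abs(C[...,0]-.52)<.14)&(abs(C[...,1]-.02)<.11)&(p.min(2)>130)
    w=C[m]
    print(n,m.sum(),w.mean(0),cv2.minAreaRect((w[:,:2]*1000).astype(np.float32)))
    k=w[(abs(w[:,0]-.52)<.07)&(abs(w[:,1]-.02)<.045)]
    a=np.c_[k[:,:2],np.ones(len(k))]
    for _ in range(8):
        c=np.linalg.lstsq(a,k[:,2],rcond=None)[0];r=k[:,2]-a@c;g=r<.003;a,k=a[g],k[g]
    print('floor plane slope deg',np.degrees(np.arctan(c[:2])),len(k))
E
```

```text
34.2333 [-0.4944  0.1515  1.766   0.6368  1.6105 -0.7688] [0.5165 0.0445 0.1459]
[[-0.1742  0.9847  0.0088]
 [ 0.7318  0.1235  0.6702]
 [ 0.6589  0.1232 -0.7421]]
[.5156,.0466,.0952] [-3.1704 -0.6887  3.8985]
F [-0.3956  0.5081 -2.4747] 0.17440103616091465
side 1868 [0.5411 0.0164 0.0783] ((531.3323364257812, 18.83740997314453), (171.70899963378906, 134.5874786376953), 6.93878173828125)
floor plane slope deg [7.0289 0.36  ] 751
top 1602 [0.5233 0.037  0.0716] ((528.2337646484375, 17.981937408447266), (166.165771484375, 124.26927185058594), 7.27718448638916)
floor plane slope deg [6.9419 0.1363] 820
```

Measured over the mat: yaw 7.0–7.3°, centre (0.530, 0.018), tip 7° as planned. I'll lower it and then open gently.

{"name": "carry_out", "arguments": {"motion": [{"dp": [-0.5,-0.1,0.6],"spin": 0,"claw": 0},{"dp": [-1.2,-0.3,1.5],"spin": 0,"claw": 0},{"dp": [-1.9,-0.4,2.4],"spin": 0,"claw": 0},{"dp": [-2.5,-0.5,3.1],"spin": 0,"claw": 0},{"dp": [-2.9,-0.6,3.5],"spin": 0,"claw": 0},{"dp": [-3.1,-0.7,3.8],"spin": 0,"claw": 0},{"dp": [-3.2,-0.7,3.9],"spin": 0,"claw": 0},{"dp": [-3.2,-0.7,4],"spin": 0,"claw": 0},{"dp": [-3.2,-0.7,4],"spin": 0,"claw": 0},{"dp": [-3.2,-0.7,4],"spin": 0,"claw": 0}]}}

```text
t: 35.17
tcp_pos: [0.5149, 0.0484, 0.0934]
orientation: [[-0.174, 0.985, 0.007], [0.731, 0.124, 0.671], [0.66, 0.122, -0.742]]
force: [-0.3, -0.3, -1.4]
width: 0.173
finger_force: 61.9
```

{"name": "carry_out", "arguments": {"motion": [{"dp": [0,0,0],"spin": 0,"claw": 0.19},{"dp": [0,0,0],"spin": 0,"claw": 0.21},{"dp": [0,0,0],"spin": 0,"claw": 0.23},{"dp": [0,0,0],"spin": 0,"claw": 0.25},{"dp": [0,0,0],"spin": 0,"claw": 0.27},{"dp": [0,0,0],"spin": 0,"claw": 0.3},{"dp": [0,0,0],"spin": 0,"claw": 0.34},{"dp": [0,0,0],"spin": 0,"claw": 0.38},{"dp": [0,0,0],"spin": 0,"claw": 0.44},{"dp": [0,0,0],"spin": 0,"claw": 0.5}]}}

```text
t: 36.0
tcp_pos: [0.5145, 0.0485, 0.0929]
orientation: [[-0.174, 0.985, 0.006], [0.731, 0.124, 0.671], [0.66, 0.121, -0.741]]
force: [0.3, -0.2, 0.3]
width: 0.498
finger_force: 0.0
```

{"name": "carry_out", "arguments": {"motion": [{"dp": [0,0,0],"spin": 0,"claw": 0.6},{"dp": [0,0,0],"spin": 0,"claw": 0.7},{"dp": [0,0,0],"spin": 0,"claw": 0.8},{"dp": [0,0,0],"spin": 0,"claw": 0.9},{"dp": [0,0,0],"spin": 0,"claw": 1},{"dp": [0,0,0],"spin": 0,"claw": 1},{"dp": [0,0,0],"spin": 0,"claw": 1},{"dp": [0,0,0],"spin": 0,"claw": 1},{"dp": [0,0,0],"spin": 0,"claw": 1},{"dp": [0,0,0],"spin": 0,"claw": 1}]}}

```text
t: 36.83
tcp_pos: [0.5145, 0.0485, 0.093]
orientation: [[-0.174, 0.985, 0.007], [0.731, 0.124, 0.671], [0.66, 0.121, -0.741]]
force: [-0.9, 0.1, 0.3]
width: 1.0
finger_force: 0.0
```

```bash
cat > meas.py <<'E'
from h import *
s=arm.state();print('t',s['t'],'F',s['force'],s['width'],s['tcp_pos'])
for n in("side","top"):
    p,D=arm.snapshot(n);C=cloud(n,D)
    cv2.imwrite(f"pics/end_{n}.png",p)
    m=(D>0)&(C[...,2]>.0)&(C[...,2]<.09)&(abs(C[...,0]-.52)<.14)&(abs(C[...,1]-.02)<.11)&(p.min(2)>130)
    m=cv2.morphologyEx(m.astype(np.uint8),cv2.MORPH_OPEN,np.ones((2,2)))>0
    lab=cv2.connectedComponentsWithStats(cv2.dilate(m.astype(np.uint8),np.ones((5,5))))
    i=1+np.argmax(lab[2][1:,4]);m&=lab[1]==i
    w=C[m];print(n,m.sum(),cv2.minAreaRect((w[:,:2]*1000).astype(np.float32)))
    k=w[(abs(w[:,0]-.52)<.07)&(abs(w[:,1]-.02)<.045)];a=np.c_[k[:,:2],np.ones(len(k))]
    for _ in range(8):
        c=np.linalg.lstsq(a,k[:,2],rcond=None)[0];r=k[:,2]-a@c;g=r<.003;a,k=a[g],k[g]
    print('floor slope deg',np.degrees(np.arctan(c[:2])),'z',k[:,2].mean(),len(k))
    h=(D>0)&(C[...,2]>.098)&(C[...,2]<.13)&(abs(C[...,0]-.53)<.05)&(C[...,1]>.03)&(C[...,1]<.12)&(p.max(2)<90);w=C[h]
    if len(w): print('bar',w.mean(0),np.percentile(w[:,2],90),cv2.minAreaRect((w[:,:2]*1000).astype(np.float32)))
E
python3 meas.py
```

```text
t 36.8333 F [-0.9412  0.1099  0.3   ] 0.9995755509529652 [0.5145 0.0485 0.093 ]
side 1883 ((871.5162353515625, 278.6337890625), (1069.023193359375, 203.11276245117188), 36.35712432861328)
floor slope deg [ 0.1078 -0.0492] z 0.005763980399768961 800
bar [0.5183 0.0546 0.1158] 0.12102427466184575 ((516.0226440429688, 54.95904541015625), (13.357911109924316, 52.14619827270508), 7.732763767242432)
top 1006 ((449.8562927246094, 13.633079528808594), (184.98236083984375, 140.19305419921875), 85.35682678222656)
floor slope deg [-0.572  -1.3286] z 0.006074657165945257 286
bar [0.5095 0.0565 0.1187] 0.12231566507867864 ((511.17333984375, 56.325111389160156), (16.50299072265625, 50.06153869628906), 5.599397659301758)
```

{"name": "carry_out", "arguments": {"motion": [{"dp": [0,0,-1],"spin": 0,"claw": 1},{"dp": [0,0,-3],"spin": 0,"claw": 1},{"dp": [0,0,-5.5],"spin": 0,"claw": 1},{"dp": [0,0,-8.5],"spin": 0,"claw": 1},{"dp": [0,0,-11.5],"spin": 0,"claw": 1},{"dp": [0,0,-15],"spin": 0,"claw": 1},{"dp": [0,0,-18.5],"spin": 0,"claw": 1},{"dp": [0,0,-22],"spin": 0,"claw": 1},{"dp": [0,0,-24],"spin": 0,"claw": 1},{"dp": [0,0,-24],"spin": 0,"claw": 1}]}}

```text
t: 37.77
tcp_pos: [0.5141, -0.1165, 0.2752]
orientation: [[-0.175, 0.984, 0.012], [0.735, 0.122, 0.667], [0.655, 0.126, -0.745]]
force: [0.1, -0.8, 0.5]
width: 1.0
finger_force: 0.0
```

```bash
sed -i 's/(abs(C\[...,0\]-.52)<.14)&(abs(C\[...,1\]-.02)<.11)/(abs(C[...,0]-.52)<.12)\&(abs(C[...,1]-.02)<.1)/' meas.py; python3 meas.py; python3 - <<'E'
from h import *
p=cv2.imread("pics/end_top.png");q=cv2.imread("pics/end_side.png")
a=cv2.resize(p[135:265,190:460],None,fx=2.4,fy=2.4,interpolation=cv2.INTER_CUBIC);b=cv2.resize(q[140:270,210:400],None,fx=2.1,fy=2.1,interpolation=cv2.INTER_CUBIC)
o=np.zeros((a.shape[0]+b.shape[0],a.shape[1],3),np.uint8);o[:a.shape[0]]=a;o[a.shape[0]:,:b.shape[1]]=b;cv2.imwrite("pics/end.png",o)
E
```

```text
t 37.7667 F [ 0.0916 -0.8493  0.5099] 0.9998496096145173 [ 0.5141 -0.1165  0.2752]
side 1875 ((867.11474609375, 283.093017578125), (1070.945068359375, 190.0405731201172), 36.393043518066406)
floor slope deg [0.1898 0.0892] z 0.005866208028614572 840
bar [0.5188 0.0559 0.1163] 0.12153596336831562 ((516.7517700195312, 56.48094177246094), (14.520394325256348, 52.14583969116211), 7.141281604766846)
top 1427 ((440.8277282714844, 5.933418273925781), (155.0618896484375, 139.5545654296875), 7.09034538269043)
floor slope deg [0.0885 0.1329] z 0.006031014305619987 654
bar [0.5094 0.0568 0.1183] 0.12293546563850377 ((511.1029052734375, 56.4326057434082), (16.229265213012695, 50.14720153808594), 5.321570873260498)
```

View pics/end.png

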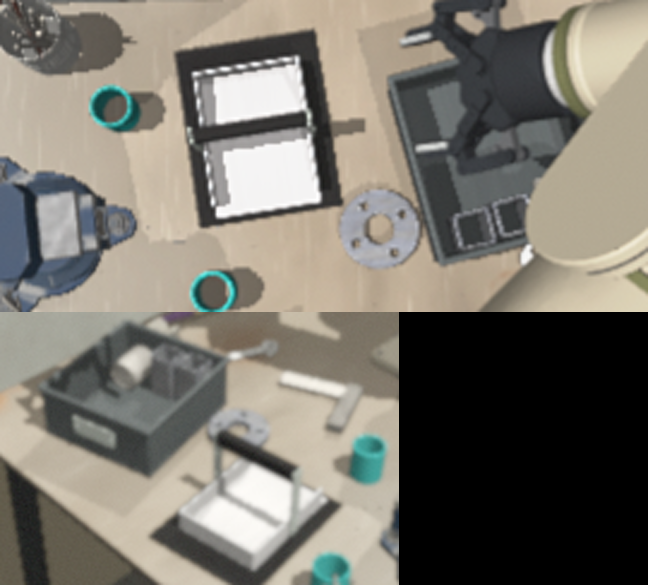

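The tray sits level and square on the mat, with black mat visible all round; the front margin at (265,218) is about 1 cm. Both tubes and the pipe are in the bin, the tin and flange stand where they were, and the gripper is clear. I'll hand in.

```bash
python3 -c "
from rig import arm
print(arm.finish_job())"
```

```text
the job is handed in; nothing more can be done
None
```

I handed the job in at about 38 s: all three offcuts are in the bin with none spilled, and the empty tray is released, level and square on its mat with about 1 cm to spare at the front. The tin and flange look undisturbed, the V-block was hidden in the last picture (nothing went near it), and a first grip slipped and shifted the tray about 5 mm before the second held.

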